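# Load the tune slides into the music box and lock them in

### The arm

A 7-joint arm with a two-finger parallel gripper is mounted at the origin on the work surface. World frame = base frame: x ahead of the robot, y to its left, z up, the work surface at z = 0. Lengths are in mm, angles in rad, forces in N, time in s.
With the tool pointing down it reaches from about 425 to 875 mm from the base axis. Payload 4.7 kg.
Tool frame: the origin (TCP) lies at the very end of the fingers, on their centre line; the grasp point (between the pads) lies 19 mm behind it; z points along the fingers, y is the line along which they close (so a half turn about z gives the same grasp; the last joint's range is limited). The gripper opens to 85 mm and grips with 20 to 120 N. Pads are 22 mm wide; open, the fingers measure 114 mm over their backs; the gripper's body (76 mm by 85 mm) begins 54 mm behind the grasp point. The pads swing forward as they close: fully open they stand 13 mm farther back than shut.
Start: joints at [1.314, 0.321, -0.07, 1.45, 0.023, 1.371, -0.057], TCP at [173.855, -626.34, 207.149] pointing down, gripper open.
Joint ranges: [-2.86, 2.86], [-0.3, 2.09], [-1.38, 1.24], [0.06, 2.45], [-1.56, 4.7], [0.09, 2.05], [-2.69, 2.69]. Speed limits (rad/s): [2.57, 2.57, 3.14, 3.14, 3.14, 3.14, 3.14].

### API

Orientations are given as [roll, pitch, yaw] about the fixed x, y, z axes, in that order (R = Rz(yaw) Ry(pitch) Rx(roll)).
In Python, from plant import get_state, imaging, close_job gives the robot as it stands.
- The arm moves only by the tool carry_out, never from a script. Its argument "increments" is a list of rows, each a list of 7 numbers: the turn, a rotation vector about the tool's x, y, z normalised to -1 to 1, where 1 is 2 pi rad, then the shift along the tool's x, y, z normalised to -1 to 1, where 1 is 0.3 m, then the closure, from -1 (fully open) to 1 (shut). In form: [[rx, ry, rz, tx, ty, tz, jaw], ...]. A call has 1 to 20 rows; each row shifts and turns the commanded pose from where the row before left it, along the tool's axes as they then stand; what a row does not reach is not made up. A row lasts 1/10 s, in which the tool goes at most 50 mm and 8.59 degrees, less where a joint would pass 70% of its speed; a pose out of reach is approached as far as the arm can. A call with a number of a shift or a turn outside -1 to 1 is refused whole. A call with a gripper value outside its range is refused whole. The fingers move at their own pace and stop on an object; "newtons" is the grip in N (left out, the last holds). Time passes only in rows, so rows that do not move let the fingers close. It gives the time, the measured TCP pose, the force, the opening and the grip force at its end, in the units of the state.
- get_state(): the state, without advancing time (a new reading comes with each control period).
- imaging.grab_frame(name): name is "scene" or "top" or "wrist"; returns (picture, depth): 480x640x3 uint8, blue, green, red; 480x640 float32, mm along the optical axis (not along the pixel's ray), 0 where there is no reading.
- imaging.calibration(name): a dict with "K" (3x3 intrinsics, pixels), "origin" and "attitude" of the camera in the world. Camera axes: x right, y up, looking along -z (the intrinsics and any distortion apply to the point x, -y, -z); pixel columns grow to the right and rows downward; lengths in mm; the calibration is good to about 2 mm. A picture is of the moment at which its call begins: read the wrist's pose just before it. calibration takes no time and is no camera call; for the wrist camera it gives the pose at the moment of the call.
- close_job(): hands the job in; it is judged then, once.
The state is a dict: "time": time; "qpos": joint angles; "joint_velocities": joint speeds; "joint_torque": joint torques, N m; "ee_pos": TCP position; "eef_rot": TCP orientation; "wrist_force": force on the tool from outside, world axes, zero at the start; "torque": the same for the moment, N m; "grip_width": finger opening in mm; "gripper_force": force on a finger pad.
Only numpy, scipy, OpenCV 4.12 (cv2) and the standard library are available. Lean on these libraries where they do the work, as an engineer would, in place of code of your own. Each camera call takes 0.05 s, during which the arm holds its last target. There are 200 camera calls.

### The job

Get the music box ready to play: flip its cam lever over to drop the keeper bar, slide every loose bamboo tune slide fully home into a bay of its own, and flip the lever back to lock them in. Also seat the loose cork damper block lying on the console flat in its pocket beside the bays, at whatever point suits you. Do not disturb the glass bowl or the bamboo cube.

Things in the scene. Friction and masses are not known exactly. Their poses are not given: they have to be found in the camera images.
- musicbox: wooden music box, fixed. Origin: on the console top, at the mouth of its 4 bays, midway across; x points into the bays (away from the robot), y left, z up. Its flat deck, 10 mm high, spans x -60 to 155, y -195 to 175 mm; x -60 to 0 is a clear apron to set slides on. Bays at y +75, +25, -25, -75 mm; lever at y +142; pocket at y -150. The case behind them (x 67 to 152, |y| < 114 mm) is 76 mm high.
- camlever (a joint): cam lever beside the bays, hinged about the box's y axis. 0 (starts within 0.1 of it): leaning toward the robot (box -x), keeper bar up, locked. 1.2 rad: leaning away (box +x), keeper down, free. It works the keeper directly, stays where it is left, has stops at both ends; about 1 N at the ball moves it.
- camlever_tip (a point): centre of the wooden ball (26 mm across) ending the cam lever, 75 mm from the pivot on a 10 mm rod. Pivot: x -20, y 142, z 32 mm of the music box, so the ball is 94 mm above the console at both ends of the swing, 107 mm midway. The block under the lever is 70 x 50 mm, 35 mm high above the console.
- keeper (a joint): brass keeper bar, 6 mm thick, across all four mouths at x -10 to -4 mm of the music box. 0: stands 12 mm above the deck, bars the mouths and holds in slides that are home (3 mm play). 0.013 m: sunk below the deck, slides pass over. Moved only by the cam lever, 11 mm per rad.
- bay0 (a point): where a slide's origin is when fully home in the leftmost bay: on the deck 34 mm in from the mouth, front edge against the case, rear edge 1 mm outside. Axes as the box. Every bay: 43 mm wide, 7 mm walls with wedge noses at the mouth; side lips, 8 mm wide, 20.6 to 26.6 mm above the console, cover the slab's edges and leave a 27 mm slit for the fin, open above.
- bay1 (a point): the same for bay 1, counted from the left (y 25 mm of the music box)
- bay2 (a point): the same for bay 2, counted from the left (y -25 mm of the music box)
- bay3 (a point): the same for bay 3, counted from the left (y -75 mm of the music box)
- pocket (a point): centre of the floor (the deck, 10 mm above the console) of the cork's pocket, 40 mm (box x) x 54 mm (box y) inside, with a rim 8 mm wide standing 10 mm above the floor. At x 20, y -150 mm of the music box; axes as the music box.
- slide0: tune slide: bamboo slab 70 (its x) x 40 (y) x 8 mm, 60 g, lying flat; on the middle of its top an upright grip fin 26 (x) x 10 (y) mm, up to 48 mm above the underside. Origin: centre of the underside, z up. Same after a half turn. All slides are alike; any may go in any bay. May be absent (None): 3 or 4 are there.
- slide1: tune slide: bamboo slab 70 (its x) x 40 (y) x 8 mm, 60 g, lying flat; on the middle of its top an upright grip fin 26 (x) x 10 (y) mm, up to 48 mm above the underside. Origin: centre of the underside, z up. Same after a half turn. All slides are alike; any may go in any bay. May be absent (None): 3 or 4 are there.
- slide2: tune slide: bamboo slab 70 (its x) x 40 (y) x 8 mm, 60 g, lying flat; on the middle of its top an upright grip fin 26 (x) x 10 (y) mm, up to 48 mm above the underside. Origin: centre of the underside, z up. Same after a half turn. All slides are alike; any may go in any bay. May be absent (None): 3 or 4 are there.
- slide3: tune slide: bamboo slab 70 (its x) x 40 (y) x 8 mm, 60 g, lying flat; on the middle of its top an upright grip fin 26 (x) x 10 (y) mm, up to 48 mm above the underside. Origin: centre of the underside, z up. Same after a half turn. All slides are alike; any may go in any bay. May be absent (None): 3 or 4 are there.
- cork: cork damper: a plain cork block 36 (its x) x 50 (its y) x 26 mm high, 30 g. Origin: its centre. Seated, its x lies along the box's x (2 mm play each side) and its centre is 13 mm above the pocket floor. Same either way round.
- bowl: green glass incense bowl, 96 mm across, 45 mm high; bystander, origin under its centre.
- bamboo: bamboo cube, 50 mm; bystander, origin under its centre.
Not all that is in view belongs to the job. There is more than one size of the cork; the job needs the middle-sized.

How it is judged (in metres and radians):
On the way, in this order (a step that is already met when the one before it is completed fails the run):
1. the cam lever is flipped over to free (past 1.0 rad), the keeper bar down (value of joint camlever above 1 rad and value of joint keeper above 0.0105 m), for 0.2 s.
2. every tune slide is fully home in a bay (x of slide0 in the frame of musicbox between 0.029 and 0.039 m and y of slide0 in the frame of musicbox between -0.09 and 0.09 m and z of slide0 in the frame of musicbox between 0.007 and 0.0135 m and angle between the x axis of each of slide0, slide1, slide2, slide3 and the x axis of musicbox, either way round below 0.1 rad and angle between the z axis of each of slide0, slide1, slide2, slide3 and the z axis of musicbox, either way round below 0.08 rad and x of slide1 in the frame of musicbox between 0.029 and 0.039 m and y of slide1 in the frame of musicbox between -0.09 and 0.09 m and z of slide1 in the frame of musicbox between 0.007 and 0.0135 m and x of slide2 in the frame of musicbox between 0.029 and 0.039 m and y of slide2 in the frame of musicbox between -0.09 and 0.09 m and z of slide2 in the frame of musicbox between 0.007 and 0.0135 m and x of slide3 in the frame of musicbox between 0.029 and 0.039 m and y of slide3 in the frame of musicbox between -0.09 and 0.09 m and z of slide3 in the frame of musicbox between 0.007 and 0.0135 m), for 0.2 s.
At the end, for the whole second after the job is handed in: Lever within 0.15 rad of its locked end, keeper raised to within 3 mm; every slide flat in a bay under the lips, within 5 mm of home; cork within 4.5 mm of the pocket's centre, on its floor within 2.5 mm, level within 0.06 rad, square within 0.12 rad; all at rest (all of step 2 and value of joint camlever below 0.15 rad and value of joint keeper below 0.003 m and horizontal distance between cork and pocket below 0.0045 m and z of cork in the frame of pocket between 0.01 and 0.0155 m and angle between the z axis of cork and the z axis of musicbox, either way round below 0.06 rad and angle between the y axis of cork and the y axis of musicbox, either way round below 0.12 rad and linear speed of each of slide0, slide1, slide2, slide3, cork below 0.02 m/s); the robot touches nothing.
It fails at once if the glass bowl is shifted by more than 3 cm (distance of bowl from where it was at the start of the episode above 0.03 m).
It fails at once if the bamboo cube is shifted by more than 3 cm (distance of bamboo from where it was at the start of the episode above 0.03 m).
Of slide0, slide1, slide2, slide3 only 3 to 4 are there at a start; the rules pass over those that are not, and their reading is None.
At some moment in a run one of slide0, slide1, slide2, slide3, cork may be knocked a few centimetres aside while the robot is not near it.
Once in a run the grip may slacken for a moment while it holds something.
It also fails if it takes over 210 s, if anything falls off the work surface, if the arm or the gripper's body presses on something with over 40 N, if the wrist force passes 120 N, or if a joint passes its speed limit or range.

## Working session

There is one attempt and no reset: what is moved stays moved. The work goes in short steps, Python scripts to look and compute and a tool call to move; the robot and the scene stay as the last step left them, time stands still between calls to the robot, and variables do not carry over. Pictures are saved under pics/ and viewed, at most 14 in all, crops included, and the job is handed in when it is done.

Besides the shell and the picture viewer there is one more tool, called after "Emit:" by a JSON object that holds its "api" and its "payload". carry_out: Moves the arm, as the interface text tells. Its arguments: {"type":"object","properties":{"increments":{"type":"array"},"newtons":{"type":"number"}},"required":["increments"]}

```bash
mkdir -p pics; ls
python3 - <<'E'
from plant import get_state, imaging
import cv2,numpy as np
print(get_state())
for n in ("scene","top","wrist"):
    c=imaging.calibration(n); print(n,c)
for n in ("scene","top"):
    p,d=imaging.grab_frame(n); cv2.imwrite(f"pics/{n}0.png",p); np.savez(f"{n}0.npz",p=p,d=d)
E
```

```text
pics
{'time': 0.0, 'qpos': array([ 1.31409107,  0.32181978, -0.07010176,  1.45168386,  0.02259865,
        1.37076602, -0.05689625]), 'joint_velocities': array([-0.00083295, -0.0007526 ,  0.0007231 , -0.00026524,  0.00056488,
        0.00015528,  0.00121143]), 'joint_torque': array([-2.23307202e-04, -4.93582141e+01, -3.82075980e-01, -3.14331937e+01,
        1.31207230e-02,  1.15751760e-02,  3.35916775e-05]), 'ee_pos': array([ 173.68705807, -625.76600559,  206.02129864]), 'eef_rot': array([-3.13970515e+00,  9.05367311e-05,  2.70855743e-01]), 'wrist_force': array([0.79445949, 0.10953208, 0.34636665]), 'torque': array([-0.00286397, -0.01210214,  0.00077273]), 'gripper_force': 0.0, 'grip_width': 85.25717615579578}
scene {'K': array([[521.22062325,   0.        , 334.99558444],
       [  0.        , 521.22062325, 237.30815637],
       [  0.        ,   0.        ,   1.        ]]), 'origin': array([1250.72945204, -144.11428302,  912.06213852]), 'attitude': array([0.73774889, 0.01863144, 1.35945189])}
top {'K': array([[598.1923052 ,   0.        , 330.124697  ],
       [  0.        , 598.1923052 , 244.61660533],
       [  0.        ,   0.        ,   1.        ]]), 'origin': array([ 322.46061814,  -22.01856229, 1614.26339706]), 'attitude': array([ 0.14258671,  0.01525607, -1.58118057])}
wrist {'K': array([[420.63805842,   0.        , 317.01107249],
       [  0.        , 420.63805842, 235.14456002],
       [  0.        ,   0.        ,   1.        ]]), 'origin': array([ 240.29622667, -607.99845982,  371.86249514]), 'attitude': array([-0.27735338,  0.00181318, -1.30020142])}
```

View pics/top0.png

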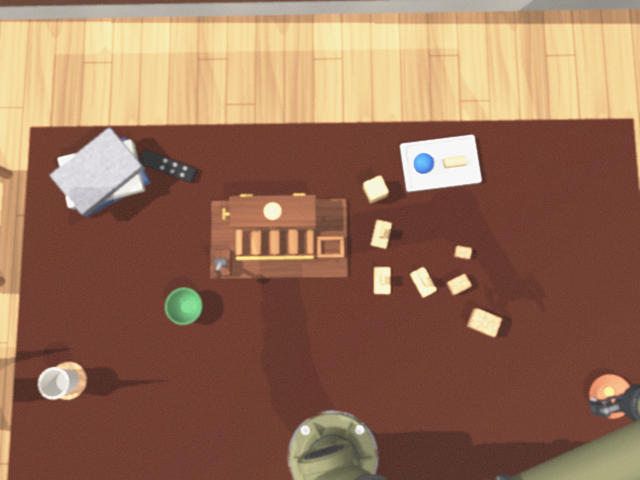

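View pics/scene0.png

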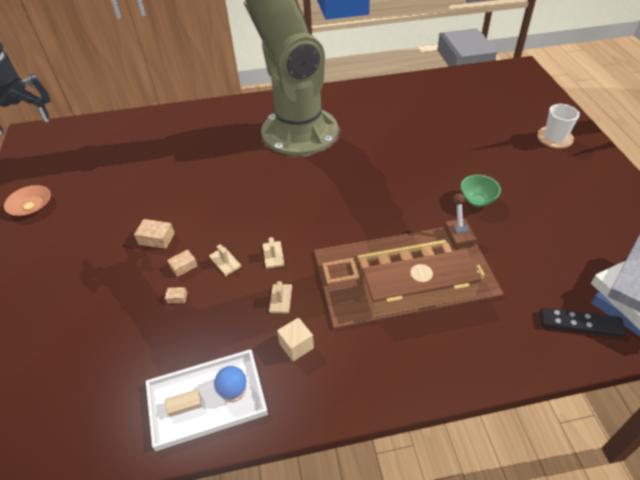

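Top view: the box is at (212–347, 195–278) with its lever near (221, 262). Three finned slides are at (381,234), (382,280) and (423,282). Three corks are at (463,252) small, (459,285) middle and (485,322) large. The cube is at (375,189), the bowl at (184,306). The tray at (440,162) holds a ball and a bar, which are not part of the job. Next I'll measure these with depth.

```bash
cat > h.py <<'E'
import numpy as np, cv2
from scipy.spatial.transform import Rotation as R
from plant import get_state, imaging
def cloud(d,c):
    K=c["K"]; v,u=np.mgrid[:480,:640]
    P=np.stack([(u-K[0,2])/K[0,0]*d,-(v-K[1,2])/K[1,1]*d,-d],-1)
    W=P@R.from_euler('xyz',c["attitude"]).as_matrix().T+c["origin"]
    W[d<=0]=np.nan; return W
def project(X,c):
    P=(np.atleast_2d(X)-c["origin"])@R.from_euler('xyz',c["attitude"]).as_matrix()
    K=c["K"]; return np.c_[K[0,2]+K[0,0]*P[:,0]/-P[:,2],K[1,2]+K[1,1]*P[:,1]/P[:,2]]
def blobs(W,lo,hi,minpix=15):
    m=((W[...,2]>lo)&(W[...,2]<hi)).astype(np.uint8)
    n,l,s,_=cv2.connectedComponentsWithStats(m,connectivity=4)
    for i in range(1,n):
        if s[i,4]<minpix: continue
        p=W[l==i]; (cx,cy),(w,h),a=cv2.minAreaRect(p[:,:2].astype(np.float32))
        if w<h: w,h,a=h,w,a+90
        yield dict(px=s[i,:4],n=s[i,4],c=(round(cx,1),round(cy,1)),med=p.mean(0).round(1),size=(round(w,1),round(h,1)),yaw=round((a+90)%180-90,1),z=np.percentile(p[:,2],[5,50,95]).round(1))
E
python3 - <<'E'
from h import *
for n in ("top","scene"):
    d=np.load(n+"0.npz")["d"]; W=cloud(d,imaging.calibration(n)); np.save(n+"W.npy",W)
    print(n)
    for b in blobs(W,4,130):
        if 300<b["c"][0]<900 and abs(b["c"][1])<600: print(*b.values())
W=np.load("topW.npy")
print("table z", W[350,250],W[300,560],W[160,350])
for px in [(222,262),(223,272),(330,247),(273,211),(213,203),(343,272),(216,274),(275,268)]: print(px,W[px[1],px[0]].round(1))
E
```

```text
top
[ 50 127 148  90] 6066 (783.3, 580.5) [748.9 583.2  66.8] (387.2, 235.5) -69.3 [12.5 82.1 89.6]
[401 135  81  56] 2481 (778.5, -308.7) [ 773.9 -302.4   18.7] (213.9, 142.0) -83.9 [ 4.5 11.  61.1]
[432 150   5   6] 15 (809.4, -293.0) [ 808.9 -292.6    5.7] (12.5, 12.4) -25.9 [4.3 5.3 8.1]
[364 174  25  30] 446 (705.1, -126.1) [ 697.4 -124.1   44.5] (65.6, 65.3) 30.1 [ 7.8 49.5 56.5]
[209 192 142  89] 10838 (580.0, 138.3) [572.8 137.5  32. ] (386.1, 239.8) -88.2 [ 6.2 15.8 79.5]
[372 219  21  29] 347 (583.8, -141.4) [ 580.  -139.2   14.1] (77.5, 48.4) -9.3 [ 4.7  9.6 49.4]
[161 234   7   5] 15 (582.0, 454.9) [582.1 454.5   6.7] (20.6, 6.5) 58.8 [ 4.3  6.5 10.1]
[454 246  19  13] 167 (527.6, -358.7) [ 527.3 -355.8   18.2] (45.2, 28.7) 78.3 [ 7.7 18.7 26.4]
[372 266  21  28] 380 (456.1, -141.2) [ 456.  -138.2   13.7] (73.2, 53.9) 3.3 [ 4.5  9.5 47.7]
[411 266  27  31] 373 (450.8, -249.0) [ 449.7 -248.2   14.5] (71.5, 48.3) 26.6 [ 5. 10. 48.]
[447 274  24  21] 290 (442.2, -344.6) [ 441.5 -340.7   24.9] (57.8, 40.8) -69.8 [ 8.7 26.1 32.3]
[165 288  38  37] 974 (393.4, 390.8) [392.5 391
[... 1008 characters left out ...]
8 50.5]
[146 350 121 101] 1591 (777.9, -305.3) [ 784.4 -313.4   13. ] (200.6, 134.5) -83.3 [ 5.  14.4 18.4]
[212 364  37  39] 973 (761.3, -258.1) [ 782.3 -253.3   48. ] (85.0, 61.2) 13.0 [ 7.3 52.7 63.3]
[164 388  38  30] 697 (779.2, -346.4) [ 786.8 -343.2   19.8] (64.0, 42.9) -82.2 [ 6.9 21.8 24.7]
table z [273.54999493 216.3509006    2.10536622] [ 3.97079370e+02 -6.13270174e+02 -1.40614719e-01] [790.23777315 -57.45466454   4.52234009]
(222, 262) [504.6 285.5  49.2]
(223, 272) [478.9 283.9  41.7]
(330, 247) [5.462e+02 4.000e-01 1.210e+01]
(273, 211) [633.7 147.6  80.1]
(213, 203) [671.8 319.7  13.4]
(343, 272) [478.6 -33.8   5.8]
(216, 274) [467.  287.9 111.9]
(275, 268) [491.5 149.8   6.9]
```

The middle cork is at about (445,−342): 26 mm high, between the 19 mm and 36 mm ones. I'm moving up for wrist views.

Emit:
{"api": "carry_out", "payload": {"increments": [[0, 0, 0.0144, 0, 0, -0.03, -1], [0, 0, 0.0144, 0, 0, -0.03, -1], [0, 0, 0.0143, 0, 0, -0.03, -1], [0, 0, 0, 0.086, -0.095, -0.022, -1], [0, 0, 0, 0.086, -0.095, -0.022, -1], [0, 0, 0, 0.086, -0.095, -0.022, -1], [0, 0, 0, 0.086, -0.095, -0.022, -1], [0, 0, 0, 0.086, -0.095, -0.022, -1], [0, 0, 0, 0.086, -0.095, -0.022, -1], [0, 0, 0, 0.086, -0.095, -0.022, -1], [0, 0, 0, 0.086, -0.095, -0.022, -1], [0, 0, 0, 0.086, -0.095, -0.022, -1], [0, 0, 0, 0.086, -0.095, -0.022, -1], [0, 0, 0, 0.086, -0.095, -0.022, -1], [0, 0, 0, 0.086, -0.095, -0.022, -1], [0, 0, 0, 0.086, -0.095, -0.022, -1], [0, 0, 0, 0.086, -0.095, -0.022, -1], [0, 0, 0, 0.086, -0.095, -0.022, -1], [0, 0, 0, 0, 0, 0, -1], [0, 0, 0, 0, 0, 0, -1]]}}

```text
time: 2.1
ee_pos: [561.1, -197.9, 332.5]
eef_rot: [-3.141, 0.001, 0.002]
wrist_force: [-0.1, -1.2, -0.1]
grip_width: 85.3
gripper_force: 0.0
```

```bash
cat >> h.py <<'E'
def shot(name):
    c=imaging.calibration("wrist"); p,d=imaging.grab_frame("wrist")
    cv2.imwrite(f"pics/{name}.png",p); W=cloud(d,c); np.savez(name+".npz",p=p,d=d,W=W,**c); return p,W,c
E
python3 - <<'E'
from h import *
s=get_state(); print(s["time"],s["ee_pos"],s["eef_rot"],s["qpos"].round(2))
p,W,c=shot("w1"); print(c["origin"],c["attitude"])
for b in blobs(W,4,130):
    if b["n"]>60: print(*b.values())
E
```

```text
2.1 [ 561.10773614 -197.88180175  332.53660512] [-3.14137990e+00  1.01354206e-03  2.42895939e-03] [ 0.66  0.2  -0.44  1.37  0.09  1.59 -1.34]
[ 630.32985992 -198.20321428  498.32386411] [-2.78201141e-01 -8.12010309e-05 -1.56858722e+00]
[327   0 197  48] 1571 (734.2, -310.0) [ 717.8 -311.2   14.7] (200.5, 46.3) -83.7 [ 5.  16.6 18.4]
[209   4  70  75] 3160 (701.3, -124.5) [ 699.6 -126.1   46.4] (50.2, 50.0) 23.9 [23.7 48.8 50.4]
[  0  57 194 197] 35208 (574.7, 72.1) [578.3  50.4  26.4] (236.6, 216.5) 90.0 [ 7.9 10.2 75.1]
[244 124  46  68] 2119 (582.1, -139.0) [ 583.4 -140.    12.4] (70.2, 40.1) -13.9 [ 5.7  7.4 47.1]
[432 190  40  31] 850 (528.6, -356.6) [ 529.7 -354.9   17.6] (38.3, 27.2) 78.3 [ 9.  18.6 20.1]
[252 234  33  55] 1736 (456.1, -138.1) [ 459.4 -139.2   13.1] (69.7, 39.7) -1.2 [ 5.9  7.5 47.2]
[331 235  53  61] 1726 (450.3, -248.6) [ 453.7 -247.6   13. ] (71.1, 40.2) 27.5 [ 5.8  7.5 47.2]
[408 252  52  46] 1448 (442.6, -341.8) [ 445.8 -339.9   23. ] (50.0, 37.3) -64.1 [ 9.2 25.  26.5]
```

View pics/w1.png

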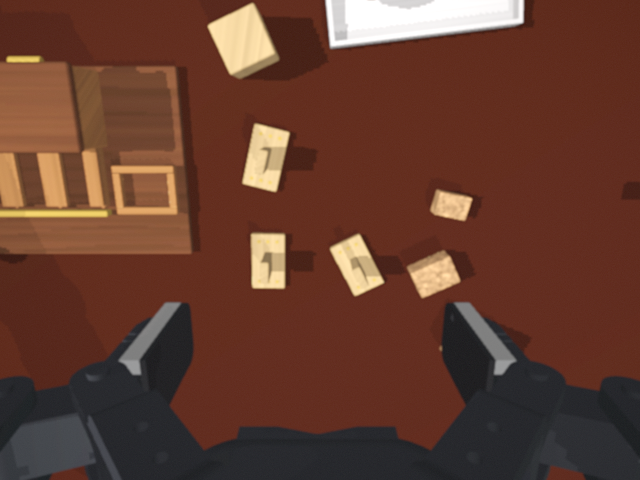

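The wrist view shows the three slides at (266,158), (268,261) and (357,265). The small cork is at (452,205), 19 mm high. The middle one is at (434,274), 50x37x26, and it matches the 36x50x26 in the description. The large one is hidden behind the finger near (450,345). I'll confirm with a crop while moving over the box.

Emit:
{"api": "carry_out", "payload": {"increments": [[0, 0, 0, 0.006, -0.06, 0, -1], [0, 0, 0, 0.006, -0.1, 0, -1], [0, 0, 0, 0.006, -0.11, 0, -1], [0, 0, 0, 0.006, -0.11, 0, -1], [0, 0, 0, 0.006, -0.11, 0, -1], [0, 0, 0, 0.006, -0.11, 0, -1], [0, 0, 0, 0.006, -0.11, 0, -1], [0, 0, 0, 0.006, -0.11, 0, -1], [0, 0, 0, 0.006, -0.11, 0, -1], [0, 0, 0, 0.006, -0.11, 0, -1], [0, 0, 0, 0.006, -0.06, 0, -1], [0, 0, 0, 0, 0, 0, -1], [0, 0, 0, 0, 0, 0, -1]]}}

```text
time: 3.45
ee_pos: [580.3, 130.5, 333.0]
eef_rot: [3.14, 0.0, -0.001]
wrist_force: [-1.5, -0.0, 0.4]
grip_width: 85.4
gripper_force: 0.0
```

Run:
```python
from h import *
s=get_state(); print(s["time"],s["ee_pos"],s["eef_rot"],s["qpos"].round(2))
p,W,c=shot("w2")
t=np.load("top0.npz")["p"][225:345,360:520]; cv2.imwrite("pics/crop.png",cv2.resize(t,None,fx=5,fy=5,interpolation=cv2.INTER_CUBIC))
for b in blobs(W,4,130):
    if b["n"]>60: print(*b.values())
```

```text
3.45 [580.27497593 130.54286963 332.95955594] [ 3.14045513e+00  3.23238200e-04 -5.09248234e-04] [ 0.27  0.23 -0.66  1.36  0.14  1.6  -1.94]
[ 0  0 91 36] 1902 (748.2, 412.9) [752.7 402.3  14.3] (92.3, 33.8) -88.7 [ 9.  14.7 17. ]
[629   0  11  67] 520 (733.1, -209.2) [ 729.8 -209.7   10.2] (66.2, 5.5) 8.4 [ 4.7  9.8 16.9]
[520  26  82  71] 3809 (701.4, -124.0) [ 699.9 -117.3   42.6] (52.6, 50.1) -66.1 [12.3 48.6 50.4]
[141  79 334 231] 59141 (572.7, 139.1) [581.1 140.4  36.3] (371.4, 222.8) -88.9 [ 8.1 20.3 75.7]
[519 142  56  66] 2289 (582.1, -138.3) [ 583.5 -135.7   15.1] (70.1, 40.8) -13.8 [ 5.7  7.7 47.1]
[511 248  43  54] 1897 (456.0, -137.7) [ 459.2 -134.4   15.6] (70.4, 40.8) -1.6 [ 5.8  7.8 47.1]
[594 249  46  60] 1753 (450.6, -247.7) [ 453.9 -242.4   13.7] (71.4, 40.8) 26.9 [ 5.7  7.8 42.6]
[ 65 300  78  66] 3149 (400.5, 396.3) [391.3 404.   24.3] (96.0, 66.3) -43.7 [ 4.6 23.7 44.3]
```

View pics/w2.png

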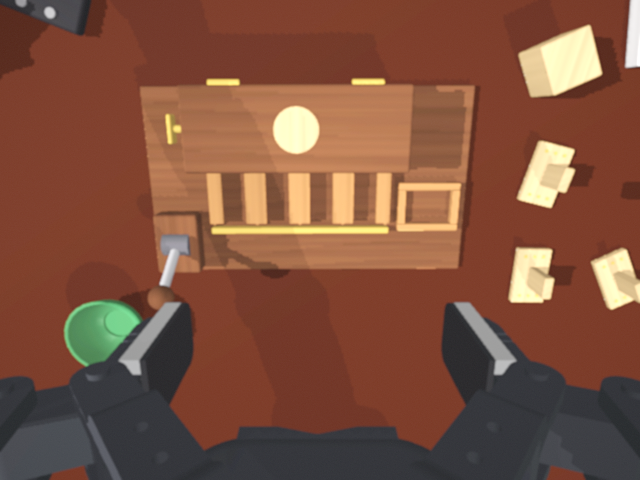

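View pics/crop.png

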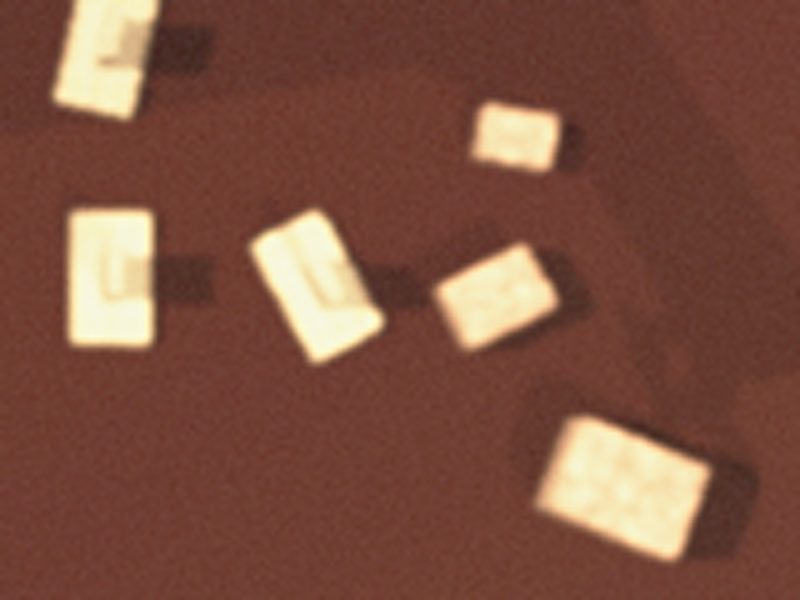

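The crop confirms the corks: small at (516,137), middle at (496,297), large at (625,487). The middle one is the one to take. The wrist view shows the lever ball at (160,297), the bowl at (104,333), the keeper at (300,230) and the pocket at (429,207). Next I'll fit the box pose.

Run:
```python
from h import *
z=np.load("w2.npz"); W=z["W"]; p=z["p"].astype(int)
def rect(m,nm):
    n,l,s,_=cv2.connectedComponentsWithStats(m.astype(np.uint8),connectivity=4)
    for i in range(1,n):
        if s[i,4]<120: continue
        q=W[l==i]; (cx,cy),(w,h),a=cv2.minAreaRect(q[:,:2].astype(np.float32))
        if w<h: w,h,a=h,w,a+90
        print(nm,s[i].tolist(),"c",round(cx,1),round(cy,1),"sz",round(w,1),round(h,1),"yaw",round((a%180),2),"z",np.median(q[:,2]).round(1))
Z=W[...,2]
rect((Z>71)&(Z<81),"case")
rect((Z>23)&(Z<30),"lips")
rect((Z>17)&(Z<23),"z20")
rect((Z>6.5)&(Z<13),"deck")
b,g,r=p[...,0],p[...,1],p[...,2]
rect((r>170)&(g>130)&(b<90)&(Z>10)&(Z<40),"keeper")
u=W[285:310,140:175]; m=u[...,2]>80; print("ball",m.sum(),u[m].mean(0),u[m].max(0),u[m].min(0))
u=W[230:300,155:200]; m=(u[...,2]>50)&(u[...,2]<80); print("rod",m.sum(),u[m].mean(0))
```

```text
case [177, 82, 238, 92, 20487] c 635.9 149.9 sz 228.2 86.7 yaw 90.48 z 74.7
lips [529, 50, 15, 46, 155] c 691.8 -100.8 sz 48.0 2.6 yaw 23.15 z 26.6
lips [376, 173, 16, 51, 687] c 558.1 53.8 sz 58.4 15.6 yaw 0.08 z 25.8
lips [207, 174, 17, 50, 680] c 557.6 245.7 sz 57.4 15.4 yaw 179.72 z 25.7
lips [245, 174, 22, 50, 1021] c 557.7 199.7 sz 57.4 23.2 yaw 179.73 z 25.8
lips [289, 174, 21, 50, 1008] c 557.6 150.1 sz 57.4 22.7 yaw 179.68 z 25.8
lips [333, 174, 21, 50, 1006] c 557.5 99.8 sz 57.5 23.0 yaw 0.26 z 25.8
lips [157, 213, 47, 56, 155] c 518.1 275.0 sz 81.1 37.1 yaw 35.51 z 26.6
lips [78, 305, 32, 55, 362] c 389.1 412.3 sz 74.2 28.9 yaw 3.78 z 26.2
z20 [526, 51, 17, 46, 138] c 691.4 -101.7 sz 49.9 2.7 yaw 24.59 z 20.0
z20 [398, 183, 63, 48, 1300] c 546.5 -0.1 sz 70.5 56.0 yaw 89.98 z 19.1
z20 [213, 227, 175, 7, 958] c 519.2 149.8 sz 205.8 7.0 yaw 90.28 z 20.4
z20 [83, 305, 31, 50, 373] c 389.5 408.5 sz 69.1 31.0 yaw 1.63 z 20.1
deck [77, 0, 13, 36, 155] c 748.6 375.7 sz 37.4 4.4 yaw 156.68 z 10.5
deck [630, 0, 10, 67, 290] c 732.9 -209.0 sz 65.8 5.4 yaw 8.83 z 9.4
deck [521, 52, 16, 45, 137] c 691.7 -101.2 sz 48.7 2.8 yaw 23.18 z 9.8
deck [141, 86, 334, 184, 26033] c 573.0 139.7 sz 370.2 214.3 yaw 90.17 z 9.2
deck [520, 142, 55, 66, 1292] c 582.3 -138.3 sz 69.7 40.4 yaw 165.9 z 7.6
deck [405, 191, 47, 33, 1430] c 544.9 -1.6 sz 53.2 38.4 yaw 89.84 z 9.3
deck [511, 249, 41, 53, 1081] c 456.3 -137.7 sz 69.6 40.8 yaw 178.43 z 7.6
deck [595, 250, 40, 59, 1050] c 450.4 -247.8 sz 70.8 40.6 yaw 27.33 z 7.6
deck [93, 306, 34, 40, 505] c 389.6 397.8 sz 55.8 36.2 yaw 4.28 z 9.9
ball 559 [489.31066926 272.96257391 142.60025119] [591.52428095 303.28624317 378.94448653] [458.35661709 174.94597553  80.31764935]
rod 240 [489.67558873 290.01525372  65.41407363]
```

Box origin is at about (526.4, 149.9) with yaw about 0.2°, and the keeper, pocket, case and lips all agree. The lever ball at its locked end should be at (464, 292, 94). I'll shut the jaws and come down on its near side.

Emit:
{"api": "carry_out", "payload": {"increments": [[0, 0, 0, -0.05, -0.05, 0.03, 1], [0, 0, 0, -0.078, -0.081, 0.07, 1], [0, 0, 0, -0.078, -0.081, 0.07, 1], [0, 0, 0, -0.078, -0.081, 0.07, 1], [0, 0, 0, -0.078, -0.081, 0.07, 1], [0, 0, 0, -0.078, -0.081, 0.07, 1], [0, 0, 0, -0.078, -0.081, 0.07, 1], [0, 0, 0, 0, 0, 0.07, 1], [0, 0, 0, 0, 0, 0.09, 1], [0, 0, 0, 0, 0, 0.09, 1], [0, 0, 0, 0, 0, 0.09, 1], [0, 0, 0, 0, 0, 0.03, 1], [0, 0, 0, 0, 0, 0, 1]]}}

```text
time: 4.8
ee_pos: [425.1, 290.2, 86.1]
eef_rot: [3.14, 0.002, -0.002]
wrist_force: [-0.4, -0.6, -0.6]
grip_width: -0.0
gripper_force: 0.0
```

Run:
```python
from h import *
s=get_state(); print(s["time"],s["ee_pos"],s["eef_rot"],s["grip_width"],s["qpos"].round(2))
p,W,c=shot("w3"); Z=W[...,2]
for b in blobs(W,78,120,40): print(*b.values())
```

```text
4.8 [425.05595302 290.1819605   86.09058633] [ 3.14007474e+00  2.22711710e-03 -2.23407430e-03] -0.036923520886045724 [ 0.08  0.21 -0.79  1.9   0.17  1.1  -2.36]
[276 141  70  82] 4015 (468.5, 292.0) [470.3 291.9 103.4] (25.2, 25.2) 45.3 [ 83.6 105.  108.5]
[299 287  38   9] 288 (435.7, 289.5) [435.7 289.7 116.5] (13.2, 1.3) 89.1 [113.1 116.5 119.6]
[281 301  17   6] 72 (431.8, 299.4) [431.8 299.1 118.3] (5.5, 1.0) -87.6 [116.5 118.3 119.9]
[338 301  17   6] 69 (431.7, 279.8) [431.6 279.9 118. ] (5.6, 1.1) 88.6 [116.2 118.1 119.9]
```

View pics/w3.png

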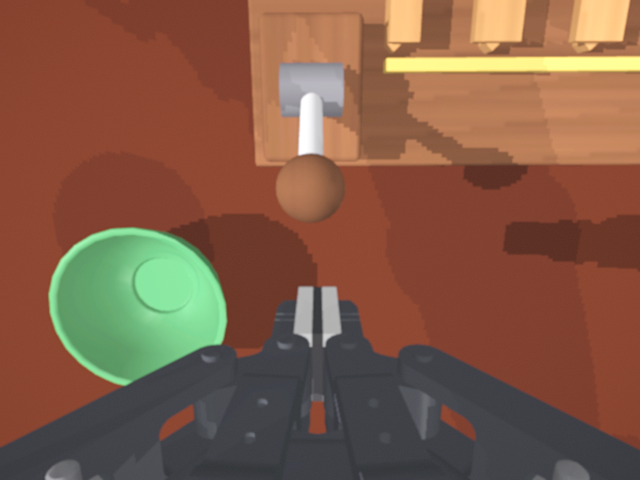

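The fingers stand just short of the ball, which is at (310,188) and world (468,292). I'm pushing it over.

Emit:
{"api": "carry_out", "payload": {"increments": [[0, 0, 0, 0.05, -0.006, 0, 1], [0, 0, 0, 0.04, 0, 0, 1], [0, 0, 0, 0.05, 0, 0, 1], [0, 0, 0, 0.05, 0, 0, 1], [0, 0, 0, 0.05, 0, 0, 1], [0, 0, 0, 0.05, 0, 0, 1], [0, 0, 0, 0.04, 0, 0, 1], [0, 0, 0, 0.01, 0, 0, 1], [0, 0, 0, 0, 0, 0, 1]]}}

```text
time: 5.75
ee_pos: [527.6, 293.7, 87.0]
eef_rot: [-3.141, 0.0, -0.001]
wrist_force: [-0.9, -0.4, 0.3]
grip_width: 0.3
gripper_force: 0.0
```

Run:
```python
from h import *
s=get_state(); print(s["time"],s["ee_pos"],s["wrist_force"])
p,W,c=shot("w4"); Z=W[...,2]
for b in blobs(W,78,112,40): print(*b.values())
```

```text
5.75 [527.61023498 293.67440518  87.02605619] [-0.90041988 -0.38721839  0.25201957]
[309 402  18  32] 446 (475.1, 293.5) [475.5 293.  105.5] (10.1, 7.1) 5.9 [101.2 105.9 108.5]
```

View pics/w4.png

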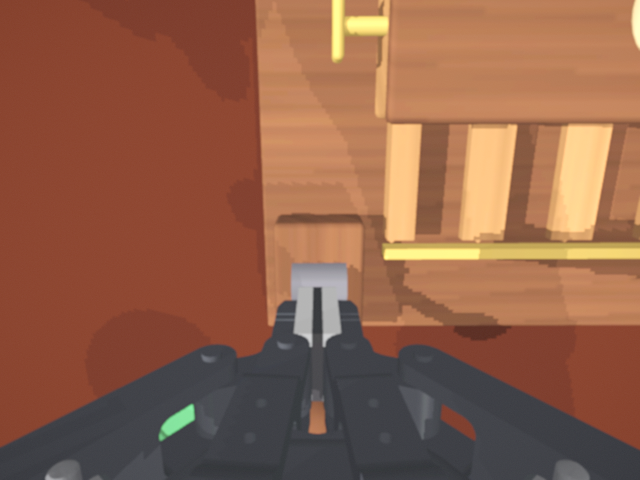

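The ball is still behind the fingers, at world (475,293), and there was no force: the fingers passed over it. I'll check where the fingertips really end in the depth data.

Run:
```python
from h import *
for n,cols,rows,tcp in (("w3",(308,330),range(280,350,6),(425,290,86.1)),("w4",(308,),range(280,350,8),(527.6,293.7,87)),("w2",(185,165,455),range(300,380,10),(580.3,130.5,333))):
    W=np.load(n+".npz")["W"]
    for c in cols: print(n,c,[(r,*(W[r,c]-tcp).round(0).astype(int).tolist()) for r in rows])
```

```text
w3 308 [(280, -33, 5, -86), (286, -37, 5, -87), (292, 10, 3, 31), (298, 11, 3, 37), (304, 10, 3, 41), (310, 11, 3, 46), (316, 11, 2, 50), (322, 11, 2, 54), (328, 11, 2, 58), (334, 11, 2, 61), (340, 12, 2, 66), (346, 12, 2, 70)]
w3 330 [(280, -33, -9, -87), (286, -38, -9, -88), (292, 11, -5, 32), (298, 11, -5, 37), (304, 11, -4, 42), (310, 11, -4, 46), (316, 11, -4, 50), (322, 11, -4, 54), (328, 11, -4, 58), (334, 11, -4, 61), (340, 12, -4, 66), (346, 12, -4, 70)]
w4 308 [(280, -16, 4, -44), (288, 10, 3, 28), (296, 11, 3, 37), (304, 11, 2, 41), (312, 11, 2, 48), (320, 11, 2, 54), (328, 10, 2, 57), (336, 10, 2, 60), (344, 12, 2, 69)]
w2 185 [(300, -160, 170, -334), (310, 9, 42, 42), (320, 6, 42, 43), (330, 3, 42, 44), (340, 0, 42, 45), (350, -4, 42, 45), (360, -6, 42, 48), (370, -10, 42, 48)]
w2 165 [(300, -110, 153, -225), (310, 10, 48, 45), (320, 10, 45, 52), (330, 11, 43, 59), (340, 8, 42, 60), (350, 6, 42, 62), (360, 2, 43, 61), (370, 0, 42, 62)]
w2 455 [(300, -160, -178, -332), (310, 10, -44, 45), (320, 8, -43, 47), (330, 5, -43, 48), (340, 2, -43, 49), (350, 0, -43, 51), (360, -4, -43, 50), (370, -7, -43, 52)]
```

The fingertips actually end about 28 mm above the reported TCP when shut, and about 41 mm when open. So the fingers really did pass over the ball. I'll go back and push 27 mm lower.

Emit:
{"api": "carry_out", "payload": {"increments": [[0, 0, 0, 0, 0, -0.06, 1], [0, 0, 0, -0.04, 0, -0.04, 1], [0, 0, 0, -0.08, 0, 0, 1], [0, 0, 0, -0.08, 0, 0, 1], [0, 0, 0, -0.08, 0, 0, 1], [0, 0, 0, -0.06, 0.004, 0, 1], [0, 0, 0, 0, 0, 0.09, 1], [0, 0, 0, 0, 0, 0.09, 1], [0, 0, 0, 0, 0, 0.02, 1], [0, 0, 0, 0.04, 0, 0, 1], [0, 0, 0, 0.05, 0, 0, 1], [0, 0, 0, 0.05, 0, 0, 1], [0, 0, 0, 0.05, 0, 0, 1], [0, 0, 0, 0.05, 0, 0, 1], [0, 0, 0, 0.05, 0, 0, 1], [0, 0, 0, 0.04, 0, 0, 1], [0, 0, 0, 0, 0, 0, 1]]}}

```text
time: 7.5
ee_pos: [525.0, 292.4, 56.9]
eef_rot: [-3.142, 0.003, -0.001]
wrist_force: [-2.9, -0.9, 0.0]
grip_width: 0.3
gripper_force: 1.3
```

Run:
```python
from h import *
s=get_state(); print(s["time"],s["ee_pos"],s["wrist_force"])
p,W,c=shot("w5"); Z=W[...,2]
for b in blobs(W,72,108,40): print(*b.values())
```

```text
7.5 [524.98083615 292.38974757  56.87755693] [-2.85678437 -0.85823047  0.0361009 ]
[397   0 243 119] 27971 (611.3, 223.0) [611.7 225.5  74.5] (83.3, 36.5) 89.9 [73.3 74.5 75.7]
[273 222  90 109] 6845 (546.2, 291.8) [546.4 292.1 101.1] (30.8, 27.3) 0.2 [ 93.1 102.  106.2]
```

Run:
```python
from h import *
z=np.load("w5.npz"); W=z["W"]; p=z["p"].astype(int)
m=(np.abs(W[...,0]-519.4)<2)&(W[...,1]>60)&(W[...,1]<240); print("keeper line z",np.nanmedian(W[...,2][m]),m.sum())
m=(np.abs(W[...,0]-500)<2)&(W[...,1]>60)&(W[...,1]<240); print("deck z",np.nanmedian(W[...,2][m]))
W=np.load("w2.npz")["W"];m=(np.abs(W[...,0]-519.4)<2)&(W[...,1]>60)&(W[...,1]<240); print("keeper before",np.nanmedian(W[...,2][m]))
m=W[222:250,97:160];
```

```text
keeper line z 9.189315035205311 1569
deck z 9.213773505340484
keeper before 20.46437815244832
```

The keeper is down flush with the deck. Now for the nearest slide, B at (456,−138).

Emit:
{"api": "carry_out", "payload": {"increments": [[0, 0, 0, -0.06, 0, 0, 1], [0, 0, 0, -0.02, 0, -0.1, 1], [0, 0, 0, 0, 0, -0.12, 1], [0, 0, 0, 0, 0.04, -0.12, -0.2], [0, 0, 0, -0.012, 0.1, -0.04, -0.2], [0, 0, 0, -0.012, 0.12, 0, -0.2], [0, 0, 0, -0.012, 0.12, 0, -0.2], [0, 0, 0, -0.012, 0.12, 0, -0.2], [0, 0, 0, -0.012, 0.12, 0, -0.2], [0, 0, 0, -0.012, 0.12, 0, -0.2], [0, 0, 0, -0.012, 0.12, 0, -0.2], [0, 0, 0, -0.012, 0.12, 0, -0.2], [0, 0, 0, -0.012, 0.12, 0, -0.2], [0, 0, 0, -0.012, 0.12, 0, -0.2], [0, 0, 0, -0.012, 0.12, 0, -0.2], [0, 0, 0.004, -0.012, 0.09, 0, -0.2], [0, 0, 0, 0, 0, 0, -0.2], [0, 0, 0, 0, 0, 0, -0.2]]}}

```text
time: 9.35
ee_pos: [457.5, -136.7, 171.4]
eef_rot: [-3.141, -0.001, -0.027]
wrist_force: [-0.9, 0.4, -0.6]
grip_width: 51.2
gripper_force: 0.0
```

```bash
cat >> h.py <<'E'
def tip(W,s,n=""):   # lowest visible finger points
    r=R.from_euler('xyz',s["eef_rot"]); T=(W-s["ee_pos"])@r.as_matrix()
    m=(np.abs(T[...,0])<14)&(np.abs(T[...,1])<60)&(T[...,2]<-10)&(T[...,2]>-75)
    return T,m
def toolmove(s,xyz,yaw):
    r=R.from_euler('xyz',s["eef_rot"]); d=np.array(xyz)-s["ee_pos"]
    t=r.inv().apply(d)/300; return "tool-shift/300",t.round(4),"turn z",round((s["eef_rot"][2]-yaw)/2/np.pi,4)
E
python3 - <<'E'
from h import *
s=get_state(); print(s["time"],s["ee_pos"],s["eef_rot"],s["grip_width"])
p,W,c=shot("w6")
for b in blobs(W,4,60,60): print(*b.values())
print("fins"); 
for b in blobs(W,38,60,60): print(*b.values())
T,m=tip(W,s); q=T[m]; print("finger end tool z, y range",np.percentile(q[:,2],[98,99.5]),q[:,1].min(),q[:,1].max(),m.sum())
E
```

```text
9.35 [ 457.49544934 -136.65231734  171.39747363] [-3.14135909e+00 -8.61615333e-04 -2.65263051e-02] 51.16691434538019
[  0   0 203 204] 38420 (537.8, 35.6) [539.   24.1  12.1] (162.6, 143.3) -89.9 [ 7.9  9.3 25.6]
[279   0  72  92] 4849 (578.6, -137.8) [ 576.1 -138.    13.7] (62.5, 40.1) -13.9 [ 5.8  7.3 47.3]
[575  81  65  47] 2399 (528.6, -356.1) [ 528.7 -352.1   17. ] (38.8, 27.0) 78.0 [ 7.5 18.4 19.8]
[415 160  80  98] 4285 (450.6, -248.2) [ 453.5 -245.1   14.1] (70.5, 40.2) 27.4 [ 6.   7.4 47.2]
[293 163  51  86] 4260 (456.1, -138.0) [ 458.7 -138.1   12.3] (70.0, 40.0) -1.1 [ 5.9  7.3 47.1]
[534 184  89  72] 4086 (442.9, -341.4) [ 444.8 -337.6   22.2] (51.2, 36.7) -64.1 [ 7.6 24.8 26.2]
[575 290  65  83] 3553 (347.4, -388.7) [ 351.2 -376.9   27.3] (51.0, 41.9) -22.5 [ 7.  33.4 36.5]
fins
[ 0  0 37 14] 416 (596.0, 49.4) [596.6  44.5  47.3] (23.8, 6.6) -74.0 [38.7 46.8 57.7]
[303   0  23  49] 749 (582.3, -138.7) [ 581.8 -138.7   46.7] (26.5, 10.1) -14.1 [44.3 47.  48.2]
[312 199  14  38] 518 (456.1, -138.2) [ 457.  -138.2   46.7] (26.3, 9.4) -1.5 [44.3 46.9 48.1]
[457 202  29  38] 607 (450.9, -247.9) [ 451.6 -246.9   46. ] (26.1, 10.1) 27.9 [39.9 46.9 48.1]
finger end tool z, y range [-30.64600013 -27.8811365 ] -56.36044747139079 57.21144846595604 10006
```

Slide B's fin is at (456.1,−138.2), with its top at 47 mm and yaw −1.4°. I'm going down to grip it.

Emit:
{"api": "carry_out", "payload": {"increments": [[0, 0, 0, -0.002, 0.002, 0.08, -0.2], [0, 0, 0, -0.003, 0.002, 0.1, -0.2], [0, 0, 0, 0, 0, 0.1, -0.2], [0, 0, 0, 0, 0, 0.1, -0.2], [0, 0, 0, 0, 0, 0.1, -0.2], [0, 0, 0, 0, 0, 0.07, -0.2], [0, 0, 0, 0, 0, 0.045, -0.2], [0, 0, 0, 0, 0, 0, 0], [0, 0, 0, 0, 0, 0, 1], [0, 0, 0, 0, 0, 0, 1], [0, 0, 0, 0, 0, 0, 1], [0, 0, 0, 0, 0, 0, 1], [0, 0, 0, 0, 0, 0, 1], [0, 0, 0, 0, 0, 0, 1]], "newtons": 60}}

```text
time: 10.8
ee_pos: [456.9, -138.0, -6.0]
eef_rot: [3.141, -0.003, -0.025]
wrist_force: [0.4, 0.1, 6.0]
grip_width: 8.8
gripper_force: 59.1
```

Run:
```python
from h import *
s=get_state(); print(s["time"],s["ee_pos"],s["eef_rot"],s["grip_width"],s["gripper_force"],s["wrist_force"])
p,W,c=shot("w7")
```

```text
10.8 [ 456.90200803 -137.98262611   -6.0076008 ] [ 3.14055866e+00 -2.58880326e-03 -2.51614688e-02] 8.848941796529031 59.06900346279144 [0.36625249 0.13997397 5.99733768]
```

View pics/w7.png

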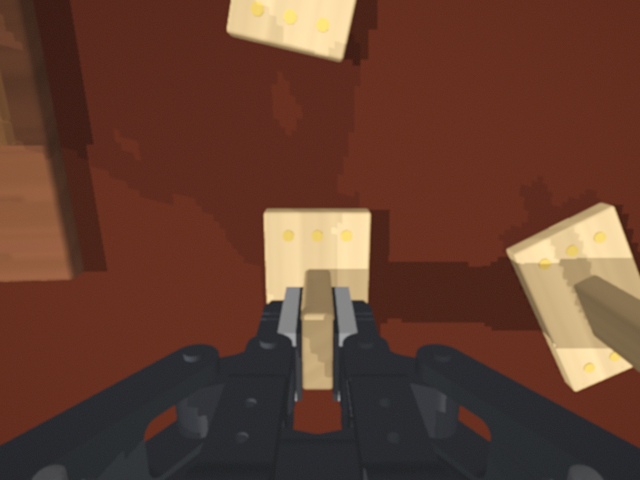

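Fin gripped: opening 8.8 mm, 59 N. The slide lies straight under the fingers at (318,300). I'm lifting it and carrying it to just outside bay 1.

Emit:
{"api": "carry_out", "payload": {"increments": [[0, 0, 0, 0, 0, -0.04, 1], [0, 0, -0.0024, 0, 0, -0.06, 1], [0, 0, -0.0024, 0, 0, -0.04, 1], [0, 0, 0, 0.005, -0.04, 0, 1], [0, 0, 0, 0.009, -0.08, 0, 1], [0, 0, 0, 0.009, -0.1, 0, 1], [0, 0, 0, 0.009, -0.1, 0, 1], [0, 0, 0, 0.009, -0.1, 0, 1], [0, 0, 0, 0.009, -0.1, 0, 1], [0, 0, 0, 0.009, -0.1, 0, 1], [0, 0, 0, 0.009, -0.1, 0, 1], [0, 0, 0, 0.009, -0.1, 0, 1], [0, 0, 0, 0.009, -0.1, 0, 1], [0, 0, 0, 0.009, -0.08, 0, 1], [0, 0, 0, 0.005, -0.043, 0, 1], [0, 0, 0, 0, 0, 0.06, 1], [0, 0, 0, 0, 0, 0, 1], [0, 0, 0, 0, 0, 0, 1]]}}

```text
time: 12.65
ee_pos: [483.2, 174.7, 16.1]
eef_rot: [3.141, 0.002, 0.004]
wrist_force: [-0.0, 0.9, -1.0]
grip_width: 9.6
gripper_force: 63.7
```

Run:
```python
from h import *
s=get_state(); print(s["time"],s["ee_pos"],s["eef_rot"],s["grip_width"],s["gripper_force"],s["wrist_force"])
p,W,c=shot("w8"); Z=W[...,2]
m=(W[...,0]>500)&(W[...,0]<524)&(np.abs(W[...,1]-s["ee_pos"][1])<28)
for lo in (12,16,20,24,28,32): print(lo,(m&(Z>lo)&(Z<lo+4)).sum())
for b in blobs(np.where((W[...,0]>490)[...,None]&(W[...,0]<524)[...,None],W,np.nan),15,38,60): print(*b.values())
```

```text
12.65 [483.15335878 174.73939018  16.09053663] [3.14079235e+00 1.83461592e-03 4.37549325e-03] 9.594882590599598 63.698387145996094 [-0.04455193  0.89449346 -0.97402287]
12 0
16 0
20 99
24 453
28 4523
32 0
[  0 189  98  98] 6350 (507.0, 280.2) [507.8 272.5  30.8] (34.0, 28.4) 0.0 [17.9 33.5 36.4]
[265 209 106  74] 7429 (503.9, 174.2) [505.1 174.2  29. ] (40.2, 27.9) -89.7 [27.6 29.  30.2]
```

View pics/w8.png

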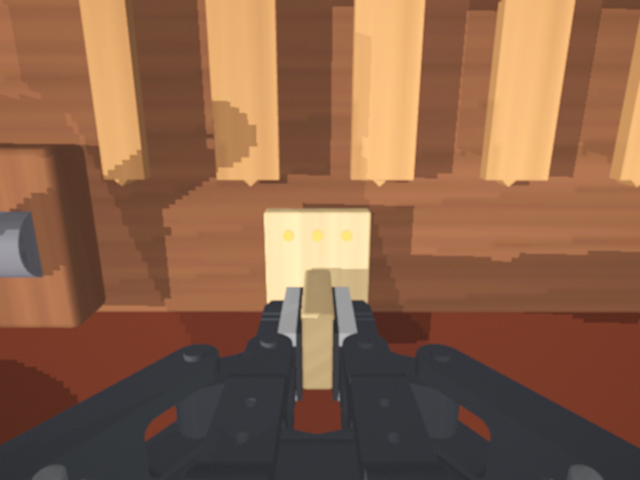

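The slide is held just outside bay 1: slab at (318,240), wall noses at (250,185) and (379,185). I'll measure its offset from the bay centre in this same view.

```bash
cat >> h.py <<'E'
def baycheck(W,s):
    Z=W[...,2]; y0=s["ee_pos"][1]
    m=(Z>22)&(Z<29)&(W[...,0]>534)&(W[...,0]<560)
    n,l,st,_=cv2.connectedComponentsWithStats(m.astype(np.uint8),connectivity=4)
    for i in range(1,n):
        if st[i,4]<300: continue
        q=W[l==i]; print(" wall y",np.percentile(q[:,1],[1,50,99]).round(1),"x",q[:,0].min().round(1),"z",np.median(q[:,2]).round(1), np.median([ (q[np.abs(q[:,0]-x)<1.5,1].max()+q[np.abs(q[:,0]-x)<1.5,1].min())/2 for x in range(537,558,3) if (np.abs(q[:,0]-x)<1.5).sum()>5]).round(2))
    m=(np.abs(W[...,1]-y0)<25)&(Z>s["ee_pos"][2]+8)&(Z<s["ee_pos"][2]+16)&(W[...,0]>s["ee_pos"][0]+16)&(W[...,0]<s["ee_pos"][0]+45)
    q=W[m]; (cx,cy),(w,h),a=cv2.minAreaRect(q[:,:2].astype(np.float32)); print(" slab front x",np.percentile(q[:,0],99).round(1),"y centre",round(cy,2),(round(w,1),round(h,1),round(a,2)),"top z",np.median(q[:,2]).round(1))
E
python3 - <<'E'
from h import *
s=get_state(); baycheck(np.load("w8.npz")["W"],s)
E
```

```text
wall y [238.3 245.5 253.6] x 534.0 z 25.6 246.08
 wall y [188.7 200.  211.4] x 534.0 z 25.7 200.19
 wall y [138.9 150.3 161.7] x 534.0 z 25.7 150.2
 wall y [ 88.9 100.9 112. ] x 534.0 z 25.7 100.24
 wall y [56.  61.  62.6] x 534.0 z 25.3 59.95
 slab front x 517.7 y centre 174.15 (18.2, 40.1, 0.01) top z 29.0
```

Emit:
{"api": "carry_out", "payload": {"increments": [[0, 0, 0, 0, -0.0035, 0.02, 1], [0, 0, 0, 0, 0, 0.015, 1], [0, 0, 0, 0, 0, 0, 1], [0, 0, 0, 0.03, 0, 0, 1], [0, 0, 0, 0.03, 0, 0, 1], [0, 0, 0, 0.03, 0, 0, 1], [0, 0, 0, 0.03, 0, 0, 1], [0, 0, 0, 0.03, 0, 0, 1], [0, 0, 0, 0.03, 0, 0, 1], [0, 0, 0, 0.03, 0, 0, 1], [0, 0, 0, 0.02, 0, 0, 1], [0, 0, 0, 0, 0, 0, 1]]}}

```text
time: 13.9
ee_pos: [553.9, 176.8, 6.1]
eef_rot: [-3.141, -0.0, 0.004]
wrist_force: [0.1, -0.3, 0.1]
grip_width: 8.9
gripper_force: 63.7
```

Run:
```python
from h import *
s=get_state(); print(s["time"],s["ee_pos"],s["eef_rot"],s["grip_width"],s["gripper_force"],s["wrist_force"])
```

```text
13.9 [553.86638792 176.80220634   6.0591209 ] [-3.14131011e+00 -3.63008715e-04  4.48130827e-03] 8.905356793669705 63.69846224784851 [ 0.13191316 -0.3217334   0.1233954 ]
```

Emit:
{"api": "carry_out", "payload": {"increments": [[0, 0, 0, 0.008, 0, 0, 1], [0, 0, 0, 0.008, 0, 0, 1], [0, 0, 0, 0.005, 0, 0, 1], [0, 0, 0, 0.004, 0, 0, 1], [0, 0, 0, 0, 0, 0, 1]]}}

```text
time: 14.4
ee_pos: [560.5, 176.8, 6.1]
eef_rot: [3.141, -0.0, 0.005]
wrist_force: [0.6, 0.8, -0.7]
grip_width: 9.2
gripper_force: 63.7
```

Run:
```python
from h import *
s=get_state(); print(s["time"],s["ee_pos"],s["eef_rot"],s["grip_width"],s["gripper_force"],s["wrist_force"])
p,W,c=shot("w9"); Z=W[...,2]
```

```text
14.4 [560.54362446 176.80825307   6.11967873] [ 3.14144375e+00 -1.24609638e-04  5.02170935e-03] 9.217984637710739 63.69861960411072 [ 0.59182682  0.80320014 -0.74475984]
```

View pics/w9.png

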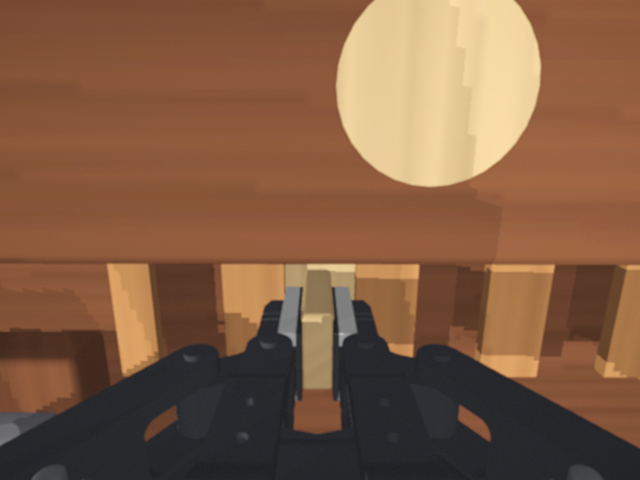

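The slide is under the lips in bay 1, between walls near columns 270 and 385. I'm pushing on until there is contact force.

Emit:
{"api": "carry_out", "payload": {"increments": [[0, 0, 0, 0.004, 0, 0, 1], [0, 0, 0, 0.004, 0, 0, 1], [0, 0, 0, 0, 0, 0, 1], [0, 0, 0, 0, 0, 0, 1]]}}

```text
time: 14.85
ee_pos: [561.0, 177.0, 5.6]
eef_rot: [3.141, 0.004, 0.005]
wrist_force: [-5.1, 0.5, 2.0]
grip_width: 9.2
gripper_force: 64.2
```

Home contact: 5 N against the case at TCP x 561. I'm releasing a little, rising and going to view slide A.

Emit:
{"api": "carry_out", "payload": {"increments": [[0, 0, 0, 0, 0, 0, 0.6], [0, 0, 0, 0, 0, 0, 0.4], [0, 0, 0, 0, 0, 0, 0.4], [0, 0, 0, 0, 0, -0.08, 0.4], [0, 0, 0, 0, 0, -0.12, 0.4], [0, 0, 0, 0, 0, -0.14, 0.4], [0, 0, 0, 0.002, 0.03, -0.12, 0], [0, 0, 0, 0.007, 0.08, -0.06, -0.2], [0, 0, 0, 0.007, 0.1, 0, -0.2], [0, 0, 0, 0.007, 0.11, 0, -0.2], [0, 0, 0, 0.007, 0.11, 0, -0.2], [0, 0, 0, 0.007, 0.11, 0, -0.2], [0, 0, 0, 0.007, 0.11, 0, -0.2], [0, 0, 0, 0.007, 0.11, 0, -0.2], [0, 0, 0, 0.007, 0.11, 0, -0.2], [0, 0, 0, 0.007, 0.11, 0, -0.2], [0, 0, 0, 0.007, 0.07, 0, -0.2], [0, 0, 0.02, 0, 0, 0, -0.2], [0, 0, 0.019, 0, 0, 0, -0.2], [0, 0, 0, 0, 0, 0, -0.2]]}}

```text
time: 16.85
ee_pos: [586.3, -138.4, 162.3]
eef_rot: [3.141, -0.001, -0.241]
wrist_force: [0.5, 0.6, 0.0]
grip_width: 51.1
gripper_force: 0.0
```

Run:
```python
from h import *
s=get_state(); print(s["time"],s["ee_pos"],s["eef_rot"],s["grip_width"])
p,W,c=shot("w10")
for b in blobs(W,4,60,60): print(*b.values())
print("fins"); 
for b in blobs(W,38,60,60): print(*b.values())
```

```text
16.85 [ 586.34918483 -138.43533903  162.29531327] [ 3.14138060e+00 -8.68459010e-04 -2.40890926e-01] 51.09814342175112
[193   0 113 109] 7406 (701.6, -124.0) [ 699.8 -124.8   47.5] (50.4, 50.1) 23.7 [37.3 48.9 50.2]
[372   0  77  28] 771 (704.3, -234.0) [ 705.8 -227.2   14.5] (51.9, 17.5) 76.4 [ 5.3 16.6 18.3]
[  0 116 223 303] 41237 (574.0, 69.8) [586.3  33.3  14.9] (231.0, 214.7) -89.9 [ 8.   9.5 43. ]
[292 168  53  88] 4471 (582.1, -138.6) [ 584.7 -139.2   12.4] (70.4, 40.0) -14.0 [ 6.   7.3 47.2]
[577 195  63  39] 2247 (528.8, -356.0) [ 530.7 -353.3   16.8] (38.7, 27.6) 78.7 [ 6.8 18.4 19.8]
[555 281  85  76] 3774 (443.1, -341.2) [ 447.5 -337.9   21.6] (50.6, 38.2) -63.9 [ 7.3 24.8 26.2]
[437 286  86  80] 3469 (450.8, -248.1) [ 456.8 -246.4   13.1] (71.3, 40.0) 27.5 [ 6.   7.5 47. ]
[622 371  18  54] 483 (355.5, -371.5) [ 349.9 -369.2   10.9] (43.0, 3.5) -22.8 [ 4.6 10.2 20. ]
fins
[193   0 112 108] 7022 (701.6, -124.0) [ 700.9 -124.3   48.9] (50.4, 50.1) 23.7 [47.5 49.  50.2]
[  5 154  71 118] 2609 (635.9, 40.3) [637.7  39.3  49.4] (81.3, 5.5) 0.2 [39.2 49.6 59. ]
[311 205  15  39] 554 (582.5, -138.8) [ 583.5 -138.9   46.7] (26.1, 9.7) -13.8 [44.4 47.  48.3]
[482 336  27  30] 398 (453.0, -247.0) [ 455.6 -245.6   45.9] (22.2, 10.0) 27.5 [39.6 46.8 48.1]
```

Emit:
{"api": "carry_out", "payload": {"increments": [[0, 0, 0.0005, -0.006, 0.002, 0.08, -0.2], [0, 0, 0, -0.0054, 0.0018, 0.1, -0.2], [0, 0, 0, 0, 0, 0.1, -0.2], [0, 0, 0, 0, 0, 0.1, -0.2], [0, 0, 0, 0, 0, 0.1, -0.2], [0, 0, 0, 0, 0, 0.05, -0.2], [0, 0, 0, 0, 0, 0.033, -0.2], [0, 0, 0, 0, 0, 0, 0], [0, 0, 0, 0, 0, 0, 1], [0, 0, 0, 0, 0, 0, 1], [0, 0, 0, 0, 0, 0, 1], [0, 0, 0, 0, 0, 0, 1], [0, 0, 0, 0, 0, 0, 1], [0, 0, 0, 0, 0, 0, 1]]}}

```text
time: 18.3
ee_pos: [583.8, -138.6, -5.2]
eef_rot: [3.141, -0.003, -0.243]
wrist_force: [-0.3, -1.0, 6.7]
grip_width: 9.4
gripper_force: 59.1
```

Run:
```python
from h import *
s=get_state(); print(s["time"],s["ee_pos"],s["eef_rot"],s["grip_width"],s["gripper_force"],s["wrist_force"])
print(toolmove(s,[481,125,34],0.0035))
```

```text
18.3 [ 583.78057252 -138.59065556   -5.19498765] [ 3.14129603e+00 -2.83928555e-03 -2.43034319e-01] 9.384333413731586 59.088290333747864 [-0.34412948 -1.00664435  6.73672568]
('tool-shift/300', array([-0.5436, -0.7703, -0.1324]), 'turn z', np.float64(-0.0392))
```

Emit:
{"api": "carry_out", "payload": {"increments": [[0, 0, 0, 0, 0, -0.04, 1], [0, 0, 0, 0, 0, -0.06, 1], [0, 0, -0.0132, 0, 0, -0.05, 1], [0, 0, -0.013, 0, 0, 0, 1], [0, 0, -0.013, 0, 0, 0, 1], [0, 0, 0, -0.017, -0.044, 0, 1], [0, 0, 0, -0.034, -0.088, 0, 1], [0, 0, 0, -0.034, -0.088, 0, 1], [0, 0, 0, -0.034, -0.088, 0, 1], [0, 0, 0, -0.034, -0.088, 0, 1], [0, 0, 0, -0.034, -0.088, 0, 1], [0, 0, 0, -0.034, -0.088, 0, 1], [0, 0, 0, -0.034, -0.088, 0, 1], [0, 0, 0, -0.034, -0.088, 0, 1], [0, 0, 0, -0.034, -0.088, 0, 1], [0, 0, 0, -0.017, -0.044, 0, 1], [0, 0, 0, 0, 0, 0.05, 1], [0, 0, 0, 0, 0, 0.03, 1], [0, 0, 0, 0, 0, 0, 1], [0, 0, 0, 0, 0, 0, 1]]}}

```text
time: 20.3
ee_pos: [479.5, 123.9, 13.3]
eef_rot: [3.141, 0.002, 0.001]
wrist_force: [-0.6, -0.0, -1.4]
grip_width: 9.3
gripper_force: 58.4
```

Run:
```python
from h import *
s=get_state(); print(s["time"],s["ee_pos"],s["eef_rot"],s["grip_width"],s["gripper_force"],s["wrist_force"])
p,W,c=shot("w11"); baycheck(W,s)
```

```text
20.3 [479.45993997 123.94722699  13.348036  ] [3.14123326e+00 1.69767503e-03 6.83498791e-04] 9.269586976829537 58.433640003204346 [-0.56208877 -0.0141986  -1.37129304]
 wall y [188.5 201.5 211.6] x 534.0 z 25.6 200.27
 wall y [138.7 150.  161.4] x 534.0 z 25.7 150.2
 wall y [ 88.9 100.4 111.7] x 534.0 z 25.7 100.19
 wall y [46.9 54.9 62. ] x 534.0 z 25.6 54.33
 slab front x 513.3 y centre 123.22 (40.2, 18.1, 89.99) top z 25.5
```

Emit:
{"api": "carry_out", "payload": {"increments": [[0, 0, 0, 0, -0.0067, 0.014, 1], [0, 0, 0, 0, 0, 0.01, 1], [0, 0, 0, 0, 0, 0, 1], [0, 0, 0, 0.02, 0, 0, 1], [0, 0, 0, 0.032, 0, 0, 1], [0, 0, 0, 0.032, 0, 0, 1], [0, 0, 0, 0.032, 0, 0, 1], [0, 0, 0, 0.032, 0, 0, 1], [0, 0, 0, 0.032, 0, 0, 1], [0, 0, 0, 0.032, 0, 0, 1], [0, 0, 0, 0.032, 0, 0, 1], [0, 0, 0, 0.01, 0, 0, 1], [0, 0, 0, 0.008, 0, 0, 1], [0, 0, 0, 0.008, 0, 0, 1], [0, 0, 0, 0.004, 0, 0, 1], [0, 0, 0, 0.004, 0, 0, 1], [0, 0, 0, 0, 0, 0, 1]]}}

```text
time: 22.05
ee_pos: [561.7, 127.4, 6.8]
eef_rot: [3.141, 0.002, 0.003]
wrist_force: [-5.3, -1.8, 2.0]
grip_width: 8.7
gripper_force: 58.9
```

Emit:
{"api": "carry_out", "payload": {"increments": [[0, 0, 0, 0, 0, 0, 0.6], [0, 0, 0, 0, 0, 0, 0.4], [0, 0, 0, 0, 0, 0, 0.4], [0, 0, 0, 0, 0, -0.08, 0.4], [0, 0, 0, 0, 0, -0.12, 0.4], [0, 0, 0, 0, 0, -0.14, 0.4], [0, 0, 0, -0.01, 0.03, -0.12, 0], [0, 0, 0, -0.036, 0.1, -0.04, -0.2], [0, 0, 0, -0.036, 0.12, 0, -0.2], [0, 0, 0, -0.036, 0.125, 0, -0.2], [0, 0, 0, -0.036, 0.125, 0, -0.2], [0, 0, 0, -0.036, 0.125, 0, -0.2], [0, 0, 0, -0.036, 0.125, 0, -0.2], [0, 0, 0, -0.036, 0.125, 0, -0.2], [0, 0, 0, -0.036, 0.125, 0, -0.2], [0, 0, 0, -0.036, 0.125, 0, -0.2], [0, 0, 0, -0.036, 0.125, 0, -0.2], [0, 0, 0, -0.01, 0.03, 0, -0.2]]}}

```text
time: 23.85
ee_pos: [448.4, -262.0, 157.2]
eef_rot: [3.139, -0.0, -0.004]
wrist_force: [0.2, 0.0, 0.8]
grip_width: 51.1
gripper_force: 0.0
```

Emit:
{"api": "carry_out", "payload": {"increments": [[0, 0, -0.019, 0, 0, 0, -0.2], [0, 0, -0.019, 0, 0, 0, -0.2], [0, 0, -0.019, 0, 0, 0, -0.2], [0, 0, -0.019, 0, 0, 0, -0.2], [0, 0, 0, 0, 0, 0, -0.2], [0, 0, 0, 0, 0, 0, -0.2]]}}

```text
time: 24.45
ee_pos: [450.6, -256.3, 157.2]
eef_rot: [3.141, -0.0, 0.479]
wrist_force: [-0.2, 0.2, -0.5]
grip_width: 50.8
gripper_force: 0.0
```

Run:
```python
from h import *
s=get_state(); print(s["time"],s["ee_pos"],s["eef_rot"],s["grip_width"],s["qpos"].round(2))
p,W,c=shot("w12")
for b in blobs(W,4,60,60): print(*b.values())
print("fins"); 
for b in blobs(W,38,60,60): print(*b.values()); 
f=[b for b in blobs(W,38,60,60) if abs(b["size"][0]-26)<3]
for b in f: print(toolmove(s,[*b["c"],-6.5],np.radians(b["yaw"])))
```

```text
24.45 [ 450.5979202  -256.29677533  157.15106766] [ 3.14114826e+00 -3.46368496e-04  4.78596639e-01] 50.774613700197214 [ 0.8   0.09 -0.36  1.83  0.03  1.22 -0.65]
[ 0  0 78 52] 2737 (485.3, -24.2) [481.  -28.9   8.8] (44.8, 37.0) -89.8 [ 6.5  8.9 10.3]
[452 149  68  62] 2210 (528.9, -356.6) [ 528.8 -354.2   17.5] (38.3, 27.2) 77.9 [ 8.8 18.5 19.8]
[281 158  54  90] 4673 (450.7, -248.5) [ 453.1 -247.5   12.4] (69.8, 40.0) 27.4 [ 6.   7.3 47.1]
[375 242  72  54] 3448 (443.1, -341.6) [ 445.4 -338.9   23.1] (50.5, 36.4) -64.1 [ 9.9 25.  26.2]
[362 360  45  76] 1957 (340.1, -386.7) [ 342.9 -375.3   29.2] (43.1, 33.9) 67.7 [ 8.5 35.  36.6]
fins
[299 194  15  41] 578 (450.8, -248.2) [ 451.8 -247.8   46.7] (26.4, 9.6) 27.2 [44.7 46.9 48.2]
('tool-shift/300', array([ 0.0128, -0.0239,  0.5455]), 'turn z', np.float64(0.0006))
```

Emit:
{"api": "carry_out", "payload": {"increments": [[0, 0, 0.0006, 0.007, -0.013, 0.07, -0.2], [0, 0, 0, 0.006, -0.011, 0.09, -0.2], [0, 0, 0, 0, 0, 0.1, -0.2], [0, 0, 0, 0, 0, 0.1, -0.2], [0, 0, 0, 0, 0, 0.1, -0.2], [0, 0, 0, 0, 0, 0.055, -0.2], [0, 0, 0, 0, 0, 0.03, -0.2], [0, 0, 0, 0, 0, 0, 0], [0, 0, 0, 0, 0, 0, 1], [0, 0, 0, 0, 0, 0, 1], [0, 0, 0, 0, 0, 0, 1], [0, 0, 0, 0, 0, 0, 1], [0, 0, 0, 0, 0, 0, 1], [0, 0, 0, 0, 0, 0, 1]]}}

```text
time: 25.9
ee_pos: [451.5, -249.2, -5.1]
eef_rot: [3.139, -0.001, 0.477]
wrist_force: [0.7, -0.1, 6.8]
grip_width: 9.0
gripper_force: 59.7
```

Run:
```python
from h import *
s=get_state(); print(s["time"],s["ee_pos"],s["eef_rot"],s["grip_width"],s["gripper_force"],s["wrist_force"])
```

```text
25.9 [ 451.53003434 -249.21844268   -5.09657352] [ 3.13916642e+00 -1.24999427e-03  4.76695994e-01] 9.00748204281521 59.737345576286316 [ 0.7456979  -0.0517161   6.81259054]
```

Emit:
{"api": "carry_out", "payload": {"increments": [[0, 0, 0, 0, 0, -0.05, 1], [0, 0, 0.018, 0, 0, -0.06, 1], [0, 0, 0.019, 0, 0, -0.04, 1], [0, 0, 0.019, 0, 0, 0, 1], [0, 0, 0.0194, 0, 0, 0, 1], [0, 0, 0, 0.004, -0.045, 0, 1], [0, 0, 0, 0.008, -0.09, 0, 1], [0, 0, 0, 0.008, -0.1, 0, 1], [0, 0, 0, 0.008, -0.1, 0, 1], [0, 0, 0, 0.008, -0.1, 0, 1], [0, 0, 0, 0.008, -0.1, 0, 1], [0, 0, 0, 0.008, -0.1, 0, 1], [0, 0, 0, 0.008, -0.1, 0, 1], [0, 0, 0, 0.008, -0.1, 0, 1], [0, 0, 0, 0.008, -0.1, 0, 1], [0, 0, 0, 0.008, -0.1, 0, 1], [0, 0, 0, 0.008, -0.046, 0, 1], [0, 0, 0, 0, 0, 0.05, 1], [0, 0, 0, 0, 0, 0.025, 1], [0, 0, 0, 0, 0, 0, 1]]}}

```text
time: 27.9
ee_pos: [475.1, 75.9, 14.6]
eef_rot: [3.141, 0.003, 0.005]
wrist_force: [-0.2, -0.8, -0.6]
grip_width: 8.9
gripper_force: 58.7
```

Run:
```python
from h import *
s=get_state(); print(s["time"],s["ee_pos"],s["eef_rot"],s["grip_width"],s["gripper_force"],s["wrist_force"])
p,W,c=shot("w13"); baycheck(W,s)
```

```text
27.9 [475.05078084  75.93232949  14.64867486] [3.14129985 0.00337192 0.00509856] 8.89543620396905 58.66958498954773 [-0.17494565 -0.7573759  -0.61021087]
 wall y [170.1 171.  172.1] x 547.1 z 25.7 171.02
 wall y [138.5 151.4 161.5] x 534.0 z 25.6 150.14
 wall y [ 88.7 100.1 111.5] x 534.0 z 25.7 100.19
 wall y [46.8 54.4 61.7] x 534.0 z 25.7 54.23
 slab front x 510.3 y centre 75.31 (19.6, 40.2, 0.02) top z 26.7
```

Emit:
{"api": "carry_out", "payload": {"increments": [[0, 0, 0, 0, 0, 0.016, 1], [0, 0, 0, 0, 0, 0.0115, 1], [0, 0, 0, 0, 0, 0, 1], [0, 0, 0, 0.02, 0, 0, 1], [0, 0, 0, 0.032, 0, 0, 1], [0, 0, 0, 0.032, 0, 0, 1], [0, 0, 0, 0.032, 0, 0, 1], [0, 0, 0, 0.032, 0, 0, 1], [0, 0, 0, 0.032, 0, 0, 1], [0, 0, 0, 0.032, 0, 0, 1], [0, 0, 0, 0.032, 0, 0, 1], [0, 0, 0, 0.02, 0, 0, 1], [0, 0, 0, 0.01, 0, 0, 1], [0, 0, 0, 0.008, 0, 0, 1], [0, 0, 0, 0.004, 0, 0, 1], [0, 0, 0, 0.004, 0, 0, 1], [0, 0, 0, 0, 0, 0, 1]]}}

```text
time: 29.65
ee_pos: [560.5, 76.2, 7.2]
eef_rot: [3.14, 0.007, 0.004]
wrist_force: [-8.0, -0.4, 3.1]
grip_width: 9.1
gripper_force: 60.0
```

The third slide is in: 8 N against the case. I'm releasing and looking at all three.

Emit:
{"api": "carry_out", "payload": {"increments": [[0, 0, 0, 0, 0, 0, 0.6], [0, 0, 0, 0, 0, 0, 0.4], [0, 0, 0, 0, 0, 0, 0.4], [0, 0, 0, 0, 0, -0.08, 0.4], [0, 0, 0, 0, 0, -0.12, 0.4], [0, 0, 0, 0, 0, -0.14, 0.4], [0, 0, 0, 0, -0.02, -0.14, 0], [0, 0, 0, 0, -0.05, -0.12, -0.2], [0, 0, 0, 0, -0.05, -0.06, -0.2], [0, 0, 0, 0, -0.04, 0, -0.2], [0, 0, 0, 0, 0, 0, -0.2], [0, 0, 0, 0, 0, 0, -0.2]]}}

```text
time: 30.85
ee_pos: [563.1, 123.5, 204.1]
eef_rot: [3.141, 0.002, 0.004]
wrist_force: [0.1, -0.4, -1.0]
grip_width: 50.9
gripper_force: 0.0
```

Run:
```python
from h import *
s=get_state(); print(s["time"],s["ee_pos"],s["eef_rot"])
p,W,c=shot("w14")
print("fins"); 
for b in blobs(W,45,62,60): print(*b.values())
# rear edges of slabs
for y in (75.2,125.2,175.2):
    m=(np.abs(W[...,1]-y-9)<3)&(W[...,0]>505)&(W[...,0]<545); q=W[m]; 
    for x in range(516,536,2):
        t=q[(q[:,0]>=x)&(q[:,0]<x+2)]; print(x,np.median(t[:,2]).round(1) if len(t) else None,end="; ")
    print()
```

```text
30.85 [563.07582867 123.54312643 204.13023434] [3.14058409e+00 2.27009166e-03 3.51134368e-03]
fins
[630   0  10  45] 234 (695.3, -99.3) [699.5 -98.2  47.4] (30.3, 5.0) 16.6 [45.2 47.3 49.6]
[93 88 15 43] 347 (635.6, 282.7) [636.  282.2  48.2] (29.6, 5.7) -0.0 [45.4 48.4 50. ]
[241 194  17  36] 532 (560.1, 175.7) [561.  175.   55.7] (26.1, 10.4) 0.9 [47.4 56.8 58. ]
[306 194  13  36] 459 (560.3, 126.7) [561.3 126.6  56.5] (25.9, 9.3) 0.2 [51.4 57.  58.2]
[371 194  16  36] 521 (560.4, 75.4) [561.3  75.9  55.9] (25.9, 10.3) 0.8 [48.3 56.8 58.1]
[ 99 252  18  18] 174 (519.8, 289.8) [519.  288.4  53.6] (19.5, 6.9) -4.0 [45.6 53.9 60.9]
516 9.0; 518 8.9; 520 9.7; 522 9.0; 524 16.3; 526 16.8; 528 17.1; 530 17.4; 532 17.2; 534 17.2; 
516 9.1; 518 9.6; 520 9.8; 522 9.8; 524 15.8; 526 17.4; 528 16.7; 530 17.2; 532 17.5; 534 17.2; 
516 8.9; 518 9.2; 520 9.3; 522 9.1; 524 17.2; 526 17.0; 528 17.3; 530 16.9; 532 17.6; 534 17.6;
```

View pics/w14.png

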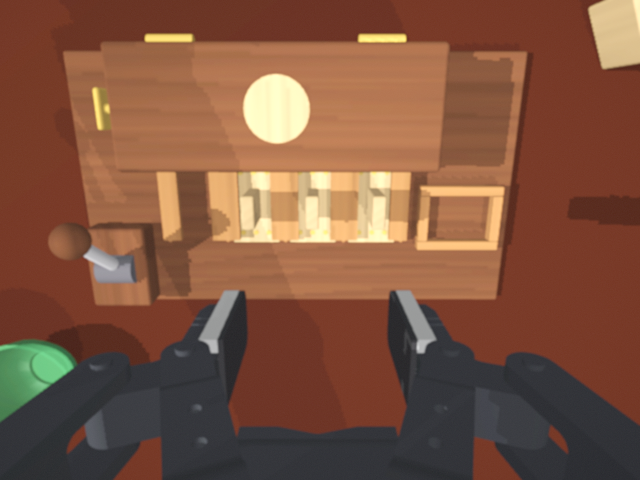

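All three slides are home: fins at x 560.3, which is box 33.9, tops at 58 mm, seen at (247,212), (312,212) and (377,212). The lever ball is at (70,241). I'm flipping the lever back now to lock them.

Emit:
{"api": "carry_out", "payload": {"increments": [[0, 0, 0, 0.02, -0.07, 0, 1], [0, 0, 0, 0.02, -0.11, 0, 1], [0, 0, 0, 0.02, -0.11, 0, 1], [0, 0, 0, 0.02, -0.11, 0, 1], [0, 0, 0, 0.02, -0.1, 0, 1], [0, 0, 0, 0.005, -0.062, 0, 1], [0, 0, 0, 0, 0, 0.1, 1], [0, 0, 0, 0, 0, 0.12, 1], [0, 0, 0, 0, 0, 0.12, 1], [0, 0, 0, 0, 0, 0.1, 1], [0, 0, 0, 0, 0, 0.04, 1], [0, 0, 0, -0.04, 0, 0, 1], [0, 0, 0, -0.05, 0, 0, 1], [0, 0, 0, -0.05, 0, 0, 1], [0, 0, 0, -0.05, 0, 0, 1], [0, 0, 0, -0.05, 0, 0, 1], [0, 0, 0, -0.05, 0, 0, 1], [0, 0, 0, -0.03, 0, 0, 1], [0, 0, 0, 0, 0, 0, 1]]}}

```text
time: 32.8
ee_pos: [498.0, 293.1, 63.1]
eef_rot: [-3.142, -0.002, 0.004]
wrist_force: [-0.7, 0.4, 0.4]
grip_width: 0.4
gripper_force: 0.0
```

Run:
```python
from h import *
s=get_state(); print(s["time"],s["ee_pos"],s["eef_rot"],s["wrist_force"])
```

```text
32.8 [498.04258396 293.08255714  63.13483096] [-3.14157323e+00 -1.69117708e-03  4.45388984e-03] [-0.71827063  0.42868806  0.42503265]
```

Emit:
{"api": "carry_out", "payload": {"increments": [[0, 0, 0, -0.018, 0, 0, 1], [0, 0, 0, -0.014, 0, 0, 1], [0, 0, 0, -0.006, 0, 0, 1], [0, 0, 0, 0, 0, 0, 1], [0, 0, 0, 0, 0, 0, 1]]}}

```text
time: 33.3
ee_pos: [487.9, 292.4, 61.7]
eef_rot: [-3.141, -0.0, 0.003]
wrist_force: [3.3, -0.6, -1.0]
grip_width: 0.4
gripper_force: 1.2
```

The lever is against its stop. I'm rising and checking the keeper on the way to the cork.

Emit:
{"api": "carry_out", "payload": {"increments": [[0, 0, 0, 0.06, 0, 0, 1], [0, 0, 0, 0.04, 0, -0.1, 1], [0, 0, 0, 0, 0.02, -0.14, 0], [0, 0, 0, 0, 0.06, -0.14, -0.6], [0, 0, 0, 0, 0.1, -0.1, -0.6], [0, 0, 0, 0, 0.12, 0, -0.6], [0, 0, 0, 0, 0.12, 0, -0.6], [0, 0, 0, 0, 0.1, 0, -0.6], [0, 0, 0, 0, 0.06, 0, -0.6], [0, 0, 0, 0, 0, 0, -0.6]]}}

```text
time: 34.3
ee_pos: [517.8, 115.3, 205.5]
eef_rot: [3.14, 0.001, -0.002]
wrist_force: [0.2, -0.4, 0.9]
grip_width: 68.3
gripper_force: 0.0
```

Run:
```python
from h import *
s=get_state(); print(s["time"],s["ee_pos"],s["eef_rot"],s["grip_width"])
p,W,c=shot("w15")
for b in blobs(W,78,112,40): print("ball",*b.values())
for b in blobs(W,45,62,60): print(*b.values())
m=(np.abs(W[...,0]-519.4)<2)&(W[...,1]>60)&(W[...,1]<240); print("keeper z",np.nanmedian(W[...,2][m]))
Z=W[...,2]
T,m=tip(W,s);
```

```text
34.3 [517.8170952  115.29328435 205.47196909] [ 3.14015663e+00  1.27434535e-03 -2.24443959e-03] 68.3379797124478
ball [ 49 267  42  47] 1348 (464.2, 290.7) [467.5 287.8  98.1] (25.5, 25.1) -36.9 [ 81.2 100.2 105.5]
[72 21 16 46] 388 (635.8, 282.8) [635.8 282.2  48.1] (29.3, 5.8) 0.2 [45.6 48.4 49.8]
[362 134  16  37] 543 (560.2, 75.3) [560.6  75.9  56.1] (25.9, 10.2) -0.0 [48.  56.8 58.3]
[227 135  18  37] 571 (559.9, 175.6) [560.3 174.8  56. ] (26.1, 10.3) -0.2 [49.  56.8 58.2]
[294 135  15  36] 483 (560.3, 126.5) [560.6 126.4  56.9] (25.5, 9.9) 0.9 [55.7 57.  58.3]
[ 84 226  20  29] 300 (493.0, 291.0) [494.4 289.6  53.6] (18.4, 9.8) -1.8 [45.9 53.9 61.1]
keeper z 287.844431845519
```

The lever is locked (ball at x 464) and the slides are unmoved. Going to the cork.

Emit:
{"api": "carry_out", "payload": {"increments": [[0, 0, 0, -0.01, 0.06, 0, -0.7], [0, 0, 0, -0.02, 0.11, 0, -0.7], [0, 0, 0, -0.02, 0.12, 0, -0.7], [0, 0, 0, -0.02, 0.12, 0, -0.7], [0, 0, 0, -0.02, 0.12, 0, -0.7], [0, 0, 0, -0.02, 0.12, 0, -0.7], [0, 0, 0, -0.02, 0.12, 0, -0.7], [0, 0, 0, -0.02, 0.12, 0, -0.7], [0, 0, 0, -0.02, 0.12, 0, -0.7], [0, 0, 0, -0.02, 0.12, 0, -0.7], [0, 0, 0, -0.02, 0.12, 0, -0.7], [0, 0, 0, -0.02, 0.12, 0, -0.7], [0, 0, 0, -0.02, 0.12, 0, -0.7], [0, 0, 0, -0.01, 0.06, 0, -0.7], [0, 0, -0.018, 0, 0, 0.02, -0.7], [0, 0, -0.018, 0, 0, 0.03, -0.7], [0, 0, -0.018, 0, 0, 0, -0.7], [0, 0, -0.018, 0, 0, 0, -0.7], [0, 0, 0, 0, 0, 0, -0.7], [0, 0, 0, 0, 0, 0, -0.7]]}}

```text
time: 36.35
ee_pos: [442.4, -345.2, 190.7]
eef_rot: [-3.141, -0.001, 0.455]
wrist_force: [-0.2, 0.9, 0.4]
grip_width: 72.7
gripper_force: 0.0
```

Run:
```python
from h import *
s=get_state(); print(s["time"],s["ee_pos"],s["eef_rot"],s["grip_width"],s["qpos"].round(2))
p,W,c=shot("w16")
for b in blobs(W,4,60,60): print(*b.values())
print("tops")
for b in blobs(W,22,28,100): print(*b.values()); 
for b in blobs(W,22,28,100):
    if 420<b["c"][0]<470: print(toolmove(s,[*b["c"],0],np.radians(b["yaw"]+90)))
T,m=tip(W,s); m&=T[...,2]>-60; q=T[m]; 
for sg in (1,-1):
    t=q[q[:,1]*sg>20]; print(len(t), t[:,2].max(), np.percentile(t[:,2],[90,99]), np.abs(t[:,1]).min())
```

```text
36.35 [ 442.37852195 -345.1541727   190.72322071] [-3.14097866e+00 -5.11024191e-04  4.55073282e-01] 72.72228214975495 [ 0.79  0.15 -0.19  1.69  0.03  1.3  -0.52]
[350  81  59  59] 1827 (528.8, -356.8) [ 528.7 -356.2   18.3] (37.6, 27.2) 78.3 [16.9 18.6 19.8]
[282 177  63  47] 2903 (443.1, -341.7) [ 444.4 -341.1   24.4] (50.1, 35.8) -64.0 [19.1 25.  26.3]
[278 281  96 102] 5468 (341.8, -403.2) [ 346.5 -400.5   32. ] (70.6, 50.7) 66.5 [11.3 35.3 36.6]
tops
[282 180  63  44] 2724 (443.1, -341.7) [ 443.5 -341.5   25.1] (50.1, 35.6) -64.0 [23.9 25.1 26.3]
[280 290  53  34] 151 (357.4, -373.3) [ 360.3 -375.1   25. ] (50.1, 12.5) -38.7 [22.3 25.  27.5]
('tool-shift/300', array([ 0.0069, -0.0089,  0.6358]), 'turn z', np.float64(0.0002))
2852 -30.587852614416967 [-37.48558052 -32.52248723] 36.247800286150024
2853 -30.51664964229905 [-37.42193671 -32.71272389] 35.20580185982496
```

View pics/w16.png

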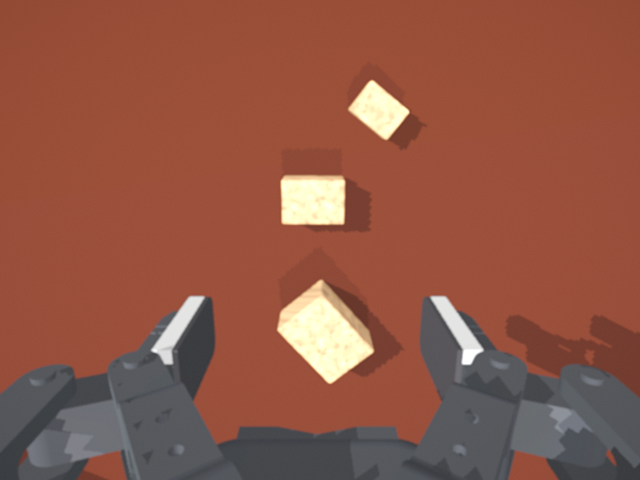

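The middle cork is at (313,200), lying square to the tool, with its neighbours clear of the fingers. Gripping it near the top so the fingers stay above the pocket rim.

Emit:
{"api": "carry_out", "payload": {"increments": [[0, 0, 0, 0.004, -0.005, 0.07, -0.7], [0, 0, 0, 0.003, -0.004, 0.1, -0.7], [0, 0, 0, 0, 0, 0.1, -0.7], [0, 0, 0, 0, 0, 0.1, -0.7], [0, 0, 0, 0, 0, 0.1, -0.7], [0, 0, 0, 0, 0, 0.1, -0.7], [0, 0, 0, 0, 0, 0.08, -0.7], [0, 0, 0, 0, 0, 0.036, -0.7], [0, 0, 0, 0, 0, 0, -0.7], [0, 0, 0, 0, 0, 0, -0.4], [0, 0, 0, 0, 0, 0, 0], [0, 0, 0, 0, 0, 0, 0.2], [0, 0, 0, 0, 0, 0, 0.2], [0, 0, 0, 0, 0, 0, 0.2]], "newtons": 40}}

```text
time: 37.8
ee_pos: [443.5, -344.3, -13.2]
eef_rot: [3.138, -0.002, 0.455]
wrist_force: [0.5, 0.1, 6.9]
grip_width: 49.3
gripper_force: 43.4
```

Run:
```python
from h import *
s=get_state(); print(s["time"],s["ee_pos"],s["eef_rot"],s["grip_width"],s["gripper_force"],s["wrist_force"])
```

```text
37.8 [ 443.46173838 -344.27159439  -13.17275059] [ 3.13843284e+00 -1.50944370e-03  4.55367071e-01] 49.31590018706548 43.446863293647766 [0.5088704  0.14762648 6.89828392]
```

Cork held: opening 49 mm, 43 N. Lifting, squaring and carrying it to above the pocket.

Emit:
{"api": "carry_out", "payload": {"increments": [[0, 0, 0, 0, 0, -0.06, 0.2], [0, 0, 0.018, 0, 0, -0.08, 0.2], [0, 0, 0.018, 0, 0, -0.06, 0.2], [0, 0, 0.018, 0, 0, 0, 0.2], [0, 0, 0.018, 0, 0, 0, 0.2], [0, 0, 0, 0.014, -0.05, 0, 0.2], [0, 0, 0, 0.03, -0.1, 0, 0.2], [0, 0, 0, 0.03, -0.1, 0, 0.2], [0, 0, 0, 0.03, -0.1, 0, 0.2], [0, 0, 0, 0.03, -0.1, 0, 0.2], [0, 0, 0, 0.03, -0.1, 0, 0.2], [0, 0, 0, 0.03, -0.1, 0, 0.2], [0, 0, 0, 0.03, -0.1, 0, 0.2], [0, 0, 0, 0.03, -0.1, 0, 0.2], [0, 0, 0, 0.03, -0.1, 0, 0.2], [0, 0, 0, 0.03, -0.1, 0, 0.2], [0, 0, 0, 0.03, -0.1, 0, 0.2], [0, 0, 0, 0.002, 0, 0, 0.2], [0, 0, 0, 0, 0, 0, 0.2], [0, 0, 0, 0, 0, 0, 0.2]]}}

```text
time: 39.8
ee_pos: [544.2, 1.3, 44.7]
eef_rot: [3.141, 0.001, 0.004]
wrist_force: [-0.5, -0.0, -0.5]
grip_width: 49.0
gripper_force: 42.7
```

Run:
```python
from h import *
s=get_state(); print(s["time"],s["ee_pos"],s["eef_rot"],s["grip_width"],s["gripper_force"],s["wrist_force"])
p,W,c=shot("w17")
W2=W-s["ee_pos"]; print("TCP-relative")
for b in blobs(np.where(np.abs(W2[...,1:2])<32,W,np.nan),50,100,60): print(*b.values())
for b in blobs(W,16,22,60): print("rim",*b.values())
```

```text
39.8 [544.15355379   1.30570912  44.74073825] [3.14081788e+00 7.81570153e-04 3.54974264e-03] 48.99461983224782 42.70975649356842 [-0.49850112 -0.02404445 -0.47959634]
TCP-relative
[212 253 212 135] 19806 (545.7, 0.7) [549.5   0.7  82.2] (62.6, 36.7) -89.4 [67.6 82.9 93.9]
rim [222   0  12 154] 438 (628.0, 39.4) [629.3  39.4  19.1] (62.2, 1.0) -0.0 [16.2 19.1 21.8]
rim [214 160  12 134] 395 (561.5, 46.7) [564.1  46.7  19.1] (64.2, 0.8) -0.0 [16.3 19.1 21.7]
rim [  9 177  76 121] 4043 (555.6, 129.5) [557.1 127.   17.6] (60.8, 27.5) -1.3 [16.3 17.3 20.7]
rim [121 177  69 121] 3977 (555.6, 77.9) [558.5  74.9  17.4] (60.8, 28.1) -0.4 [16.3 17.2 19.8]
rim [244 200 150  70] 3992 (558.5, 0.1) [566.5  -0.   19. ] (70.3, 33.1) 89.8 [17.6 19.  20.1]
rim [  0 301 213  17] 2999 (519.6, 106.2) [520.4 106.9  20.3] (106.4, 7.4) -89.9 [16.9 20.8 21.8]
```

View pics/w17.png

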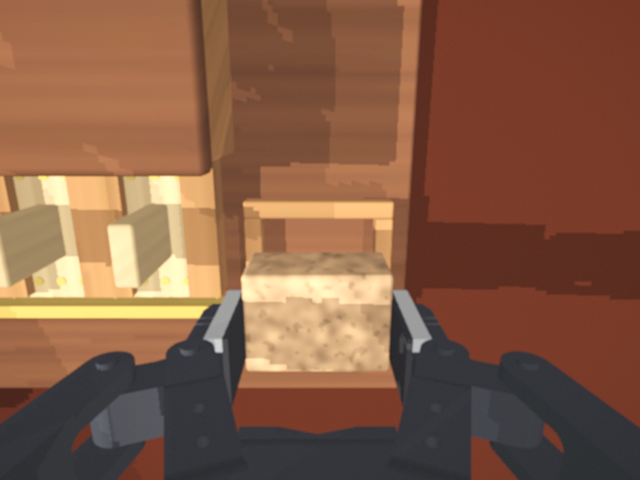

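The cork hangs over the pocket: its top at rows 300–370, its front face at rows 255–300, the pocket's far rim at row 209. The keeper is up (z 20.8). Next: cork-to-pocket offsets in this view.

Run:
```python
from h import *
W=np.load("w17.npz")["W"]; p=np.load("w17.npz")["p"].astype(int); Z=W[...,2]
for c in (290,317,345): print([(r,W[r,c,0].round(1),Z[r,c].round(1)) for r in range(250,376,8)])
r=330; print([(c,W[r,c,1].round(1),Z[r,c].round(1)) for c in list(range(234,256,3))+list(range(382,404,3))])
m=(Z>16)&(Z<22)&(np.abs(W[...,1])<40)&(W[...,0]>530); q=W[m]; print("rim x max",np.percentile(q[:,0],[98,99.5]),"y",np.percentile(q[:,1],[.5,99.5]))
m=(Z>78)&(np.abs(W[...,1]-.7)<23)&(W[...,0]>520); q=W[m]; print("top: x",np.percentile(q[:,0],[.5,99.5]),"z",np.median(q[:,2])); 
A=np.c_[q[:,:2]-[545,0],np.ones(len(q))]; print("plane slope",np.linalg.lstsq(A,q[:,2],rcond=None)[0])
```

```text
[(250, np.float64(547.9), np.float64(8.9)), (258, np.float64(563.1), np.float64(65.2)), (266, np.float64(563.0), np.float64(73.3)), (274, np.float64(nan), np.float64(nan)), (282, np.float64(561.0), np.float64(82.8)), (290, np.float64(558.3), np.float64(83.2)), (298, np.float64(555.4), np.float64(83.1)), (306, np.float64(552.3), np.float64(82.7)), (314, np.float64(549.8), np.float64(83.4)), (322, np.float64(546.6), np.float64(83.0)), (330, np.float64(543.8), np.float64(83.3)), (338, np.float64(540.6), np.float64(82.9)), (346, np.float64(537.3), np.float64(82.4)), (354, np.float64(534.1), np.float64(82.3)), (362, np.float64(531.3), np.float64(82.8)), (370, np.float64(528.3), np.float64(83.1))]
[(250, np.float64(548.1), np.float64(9.2)), (258, np.float64(563.3), np.float64(65.5)), (266, np.float64(563.4), np.float64(74.2)), (274, np.float64(563.1), np.float64(81.0)), (282, np.float64(560.9), np.float64(82.6)), (290, np.float64(557.9), np.float64(82.3)), (298, np.float64(555.4), np.float64(83.0)), (306, np.float64(551.9), np.float64(81.7)), (314, np.float64(550.2), np.float64(84.1)), (32
[... 1188 characters left out ...]
 np.float64(25.0), np.float64(81.6)), (249, np.float64(23.8), np.float64(82.8)), (252, np.float64(22.7), np.float64(83.4)), (255, np.float64(21.6), np.float64(84.0)), (382, np.float64(-21.0), np.float64(83.0)), (385, np.float64(-22.1), np.float64(82.8)), (388, np.float64(-23.1), np.float64(83.0)), (391, np.float64(-23.8), np.float64(84.2)), (394, np.float64(-23.7), np.float64(89.8)), (397, np.float64(-23.7), np.float64(94.2)), (400, np.float64(-23.8), np.float64(97.8)), (403, np.float64(-23.8), np.float64(101.9))]
rim x max [647.66966814 655.9246042 ] y [-34.57697434  39.62722079]
top: x [528.4236275  563.95980352] z 142.553208691831
plane slope [2.21521053e+00 4.89497430e-03 1.02058846e+02]
```

Emit:
{"api": "carry_out", "payload": {"increments": [[0, 0, 0, 0.0055, 0.0017, 0.03, 0.2], [0, 0, 0, 0, 0, 0.05, 0.2], [0, 0, 0, 0, 0, 0.033, 0.2], [0, 0, 0, 0, 0, 0, 0.2], [0, 0, 0, 0, 0, 0, 0.2]]}}

```text
time: 40.35
ee_pos: [545.9, 1.5, 10.3]
eef_rot: [-3.141, 0.001, 0.003]
wrist_force: [0.8, 0.1, 0.5]
grip_width: 48.8
gripper_force: 42.7
```

Run:
```python
from h import *
s=get_state(); print(s["time"],s["ee_pos"],s["eef_rot"],s["grip_width"],s["wrist_force"])
p,W,c=shot("w18"); Z=W[...,2]
zt=np.median(Z[330,290:345]); print("top z",zt)
m=(Z>zt-3)&(Z<zt+3)&(np.abs(W[...,1]-1)<22)&(W[...,0]>500)&(W[...,0]<575); q=W[m]; print("cork x",np.percentile(q[:,0],[.5,99.5]))
m=(Z<zt-5)&(Z>zt-22)&(np.abs(W[...,1])<22)&(W[...,0]>555)&(W[...,0]<567); q=W[m]; print("front face x",np.median(q[:,0]),len(q))
r=330; print([(c,W[r,c,1].round(1),Z[r,c].round(1)) for c in list(range(236,254,2))+list(range(384,400,2))])
for b in blobs(np.where((W[...,0:1]>566)&(W[...,0:1]<585),W,np.nan),16,22,60): print("rim front",*b.values())
```

```text
40.35 [545.87943799   1.50752667  10.2923601 ] [-3.14142559e+00  1.44264489e-03  3.10784344e-03] 48.77717822845583 [0.84574916 0.08682719 0.51022259]
top z 48.604042652231186
cork x [529.66305428 565.27443062]
front face x 564.9855860874833 1967
[(236, np.float64(25.2), np.float64(63.1)), (238, np.float64(25.3), np.float64(59.8)), (240, np.float64(25.3), np.float64(57.1)), (242, np.float64(25.5), np.float64(52.7)), (244, np.float64(25.2), np.float64(51.0)), (246, np.float64(25.0), np.float64(48.1)), (248, np.float64(24.3), np.float64(48.5)), (250, np.float64(23.6), np.float64(48.9)), (252, np.float64(22.9), np.float64(48.5)), (384, np.float64(-21.5), np.float64(48.7)), (386, np.float64(-22.3), np.float64(48.3)), (388, np.float64(-22.9), np.float64(48.4)), (390, np.float64(-23.4), np.float64(49.4)), (392, np.float64(-23.5), np.float64(52.0)), (394, np.float64(-23.7), np.float64(54.7)), (396, np.float64(-23.6), np.float64(58.1)), (398, np.float64(-23.3), np.float64(62.2))]
rim front [194 197   9  49] 215 (575.5, 46.7) [575.9  46.8  19.1] (18.8, 0.8) -0.0 [16.4 19.3 21.7]
rim front [  0 203  21  44] 680 (574.2, 121.1) [573.8 121.   17.7] (16.4, 8.3) -1.3 [16.3 17.3 20.7]
rim front [ 83 203  72  45] 2138 (574.5, 77.6) [575.8  77.6  17.5] (26.4, 16.7) 88.9 [16.3 17.2 20.6]
rim front [230 222 180  25] 3913 (570.5, 0.2) [5.711e+02 1.000e-01 1.890e+01] (69.9, 9.2) -89.8 [17.5 19.  20. ]
```

Emit:
{"api": "carry_out", "payload": {"increments": [[0, 0, 0, 0, 0.0022, 0, 0.2], [0, 0, 0, 0, 0, 0, 0.2], [0, 0, 0, 0, 0, 0.015, 0.2], [0, 0, 0, 0, 0, 0.015, 0.2], [0, 0, 0, 0, 0, 0.008, 0.2], [0, 0, 0, 0, 0, 0.004, 0.2], [0, 0, 0, 0, 0, 0, 0.2]]}}

```text
time: 41.1
ee_pos: [546.2, 0.9, -1.9]
eef_rot: [3.142, 0.001, 0.003]
wrist_force: [0.3, -0.4, 0.1]
grip_width: 48.8
gripper_force: 42.7
```

Run:
```python
from h import *
s=get_state(); print(s["time"],s["ee_pos"],s["eef_rot"],s["grip_width"],s["wrist_force"])
p,W,c=shot("w19"); print("top z",np.median(W[325:335,290:345,2]))
```

```text
41.1 [546.16291269   0.92540667  -1.89337781] [3.14157459e+00 6.14097851e-04 3.26581518e-03] 48.76754269394275 [ 0.28272506 -0.37975609  0.13714495]
top z 36.36867772921209
```

Emit:
{"api": "carry_out", "payload": {"increments": [[0, 0, 0, 0, 0, 0.004, 0.2], [0, 0, 0, 0, 0, 0, 0.2], [0, 0, 0, 0, 0, 0, -0.2], [0, 0, 0, 0, 0, 0, -0.28], [0, 0, 0, 0, 0, 0, -0.28], [0, 0, 0, 0, 0, -0.03, -0.28], [0, 0, 0, 0, 0, -0.07, -0.28], [0, 0, 0, 0, 0, -0.12, -0.28], [0, 0, 0, 0, 0, -0.14, -0.28], [0, 0, 0, 0, -0.05, -0.14, -0.28], [0, 0, 0, 0, -0.1, -0.12, -0.28], [0, 0, 0, 0, -0.1, -0.08, -0.28], [0, 0, 0, 0, -0.05, -0.04, -0.28], [0, 0, 0, 0.05, 0, 0, -0.28], [0, 0, 0, 0, 0, 0, -0.28], [0, 0, 0, 0, 0, 0, -0.28]]}}

```text
time: 42.75
ee_pos: [560.4, 89.9, 218.0]
eef_rot: [3.141, 0.003, 0.002]
wrist_force: [-0.3, -0.4, -0.3]
grip_width: 54.8
gripper_force: 0.0
```

Run:
```python
from h import *
s=get_state(); print(s["time"],s["ee_pos"],s["eef_rot"],s["wrist_force"])
p,W,c=shot("w20")
for b in blobs(W,30,40,60): print("cork",*b.values())
for b in blobs(W,16,22,150): print("rim",*b.values())
for b in blobs(W,78,112,40): print("ball",*b.values())
for b in blobs(W,45,62,60): print("fin",*b.values())
m=(np.abs(W[...,0]-519.4)<2)&(W[...,1]>60)&(W[...,1]<240); print("keeper z",np.nanmedian(W[...,2][m]))
q=W[(W[...,2]>30)&(W[...,2]<40)&(np.abs(W[...,0]-547)<16)&(np.abs(W[...,1])<23)]; A=np.c_[q[:,:2]-[547,0],np.ones(len(q))]; print("cork plane",np.linalg.lstsq(A,q[:,2],rcond=None)[0])
```

```text
42.75 [560.36196672  89.91983157 218.03849771] [3.14093913e+00 2.67885430e-03 2.17976693e-03] [-0.25022566 -0.38590857 -0.34074218]
cork [558   0  24  63] 504 (690.9, -101.8) [ 690.8 -101.6   35. ] (48.3, 3.1) 24.5 [30.5 35.  39.5]
cork [208 185  15  32] 105 (561.5, 171.3) [562.6 171.7  35.3] (26.9, 8.5) 19.0 [30.5 34.8 39.4]
cork [391 194  62  42] 2474 (547.4, 0.2) [548.1   0.6  35. ] (50.2, 35.9) -89.6 [33.5 35.1 36.4]
cork [ 54 221  69  75] 3205 (506.7, 291.1) [511.5 287.2  34.2] (68.9, 50.6) -0.1 [31.9 34.1 37.5]
cork [  0 331  55  49] 352 (415.9, 357.3) [417.4 354.9  35.2] (64.8, 17.7) 40.6 [30.5 35.3 39.4]
cork [  0 403  15  13] 118 (351.7, 395.2) [351.6 394.7  34.1] (14.2, 5.8) 74.8 [30.3 33.7 39.1]
rim [548   1  19  64] 265 (691.7, -101.5) [ 692.4 -100.9   19. ] (49.8, 3.8) 23.2 [16.3 18.8 21.7]
rim [200 166  44  69] 1327 (556.0, 175.4) [556.8 174.1  17.4] (61.7, 39.3) -0.1 [16.2 17.3 18.9]
rim [255 166  44  69] 1469 (556.1, 125.8) [556.9 124.3  17.4] (61.7, 38.9) -0.1 [16.3 17.3 18.7]
rim [311 166  39  69] 1593 (556.3, 77.4) [557.2  75.2  17.4] (61.8, 34.4) 0.0 [16.2 17.3 18
[... 452 characters left out ...]
5] (27.0, 22.9) 32.7 [ 80.8  99.6 105.6]
fin [570   0  70  60] 3173 (697.1, -121.4) [ 692.9 -119.5   49. ] (44.6, 44.4) 22.6 [47.2 49.1 50.3]
fin [58 85 14 41] 330 (636.1, 282.4) [636.  282.1  48.1] (29.3, 6.9) 1.4 [45.7 48.2 49.8]
fin [201 187  18  35] 524 (560.2, 175.4) [560.8 174.5  55.5] (25.7, 10.3) 0.5 [47.6 56.7 58.2]
fin [264 187  15  35] 459 (560.3, 126.4) [561.2 125.9  56.2] (25.7, 10.3) 0.2 [50.1 56.9 58.2]
fin [328 187  14  35] 432 (560.4, 75.4) [561.1  75.5  56.3] (25.9, 9.9) -1.5 [48.8 57.  58.2]
fin [ 68 269  20  30] 288 (492.6, 291.0) [494.2 289.6  53.8] (19.4, 10.4) -2.1 [46.3 53.9 61.1]
keeper z 21.290487702986923
cork plane [ 2.63327398e-03 -9.15326460e-04  3.52046475e+01]
```

View pics/w20.png

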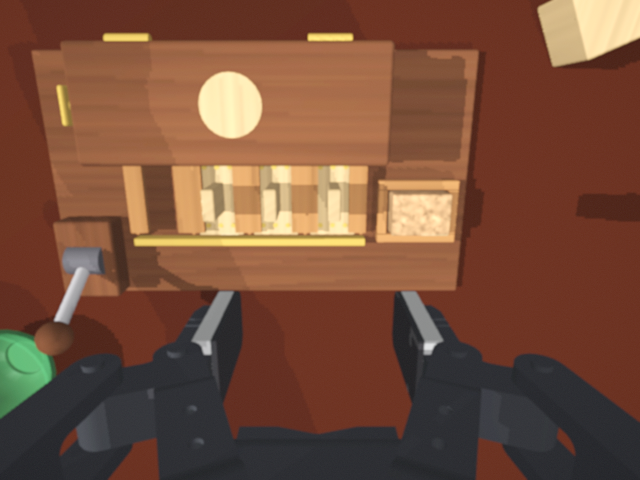

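The end state checks out. The cork is level in its pocket at (421,212), top at 36 mm. The keeper is up at row 241, the lever is locked with its ball at (54,337), and the three slides are home. Handing in.

```bash
python3 -c "
from plant import close_job; print(close_job())"
```

```text
the job is handed in; nothing more can be done
None
```

I handed the job in at about 43 s of robot time, with no verdict shown: my last measurements had all three slides home in bays 1–3, the lever flipped back with the keeper up, the middle cork level in its pocket, and the gripper clear of everything; the bowl and cube were not touched.

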